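# Test the winch freewheel hubs on the bench stands

### The job

Seat every freewheel hub on a test stand of its own, right down over the two pegs, before testing any of them. Then test each hub by turning its orange wing grip both ways: the loose way it must run free for at least half a turn in all, the other way it must grip and carry the stand's red pointer round onto the yellow mark. Leave the hubs seated with the pointers on the marks, and leave the other things on the bench alone.

Things in the scene. Friction and masses are not known exactly. Their poses are not given: they have to be found in the camera images.
- hub_a_mid (a point): freewheel hub (may be absent), 74 mm tall, 0.5 kg, upright. Point on its axis 37 mm above its flat underside, turning with the lower flange: dark disc 68 mm wide, 22 mm high, with two steel ears (12 mm thick, 26 mm wide) along its own +y and -y, 104 mm tip to tip, each with a square through hole 14 mm wide centred 40 mm off the axis. Wing grip and ratchet: see the _ring joints
- hub_a_ring (a joint): angle of the hub's upper part against its flange, rad, anticlockwise from above positive, counted over many turns; starts within 0.05 of 0. Ring 72 mm wide, 22-38 mm above the underside, carries an orange wing grip 66 mm long, 16 mm thick, 38-74 mm above the underside, on the axis; at 0 it lies along the flange's x, white dot to +x. Keep fingertips 40 mm or more above the underside
- hub_b_mid (a point): another freewheel hub (may be absent), same sizes and same point as hub_a_mid
- hub_b_ring (a joint): as hub_a_ring. In every hub a ratchet of 14 clicks a turn joins ring and flange: one way the ring runs loose (drag under 0.12 N m), the other way it grips within one click (0.45 rad) and takes the flange along. Some hubs grip clockwise, some anticlockwise, and they look alike: find out by turning
- hub_c_mid (a point): another freewheel hub (may be absent), same sizes and same point as hub_a_mid
- hub_c_ring (a joint): as hub_a_ring and hub_b_ring
- hub_d_mid (a point): another freewheel hub (may be absent), same sizes and same point as hub_a_mid
- hub_d_ring (a joint): as hub_a_ring and hub_b_ring
- stand_1_seat (a point): where a hub's _mid point lies when seated here: on the stand's axis, 59 mm above the bench; turns with the spindle. Blue base fixed to the bench, 132 mm wide, 12 mm high; on it a grey spindle disc 108 mm wide, top at 22 mm, with two steel pegs 10 mm thick, 19 mm tall (top 5 mm tapered), 40 mm off the axis along this point's +y and -y. A hub fits either way round; its underside lies on the disc
- stand_1_pointer (a point): tip of the red pointer painted on the spindle disc, 58 mm from the axis along the spindle's +x, 22 mm above the bench
- stand_1_mark (a point): centre of the yellow mark (14 by 20 mm) on the fixed base of the stand, on the pointer tip's circle (58 mm from the axis), given at the pointer's height
- stand_1_spindle (a joint): angle of the spindle disc, rad, anticlockwise from above positive; turns endlessly both ways with a steady friction of 0.2 N m and stays where it is left. At pi or -pi (plus whole turns) the pointer is on the mark; starts within 1 of 0
- stand_2_seat (a point): same point of another stand like stand_1
- stand_2_pointer (a point): tip of the red pointer painted on the spindle disc, 58 mm from the axis along the spindle's +x, 22 mm above the bench
- stand_2_mark (a point): centre of the yellow mark (14 by 20 mm) on the fixed base of the stand, on the pointer tip's circle (58 mm from the axis), given at the pointer's height
- stand_2_spindle (a joint): angle of the spindle disc, rad, anticlockwise from above positive; turns endlessly both ways with a steady friction of 0.2 N m and stays where it is left. At pi or -pi (plus whole turns) the pointer is on the mark; starts within 1 of 0
- stand_3_seat (a point): same point of another stand like stand_1
- stand_3_pointer (a point): tip of the red pointer painted on the spindle disc, 58 mm from the axis along the spindle's +x, 22 mm above the bench
- stand_3_mark (a point): centre of the yellow mark (14 by 20 mm) on the fixed base of the stand, on the pointer tip's circle (58 mm from the axis), given at the pointer's height
- stand_3_spindle (a joint): angle of the spindle disc, rad, anticlockwise from above positive; turns endlessly both ways with a steady friction of 0.2 N m and stays where it is left. At pi or -pi (plus whole turns) the pointer is on the mark; starts within 1 of 0
- paint_tin: bystander: blue paint tin, 100 mm across, 120 mm tall; origin at the centre of its underside
- thinner_jug: bystander: white plastic bottle with red cap, 80 mm across, 130 mm tall; origin at the centre of its underside
- fixings_box: bystander: open cardboard box 120 x 160 x 60 mm; origin at the centre of its underside
- screwdriver: bystander: screwdriver 200 mm long with red handle, lying; origin under its middle
There are look-alikes about, which are no part of the job. Leave any green or pink look-alike of the part that bears hub_c_mid alone.

How it is judged:
On the way:
1. every hub present is seated on a stand whose pointer has not yet been brought near its mark (still more than 60 mm away) (((distance between hub_a_mid and stand_1_seat below 0.005 m and distance between stand_1_pointer and stand_1_mark above 0.06 m) or (distance between hub_a_mid and stand_2_seat below 0.005 m and distance between stand_2_pointer and stand_2_mark above 0.06 m) or (distance between hub_a_mid and stand_3_seat below 0.005 m and distance between stand_3_pointer and stand_3_mark above 0.06 m)) and ((distance between hub_b_mid and stand_1_seat below 0.005 m and distance between stand_1_pointer and stand_1_mark above 0.06 m) or (distance between hub_b_mid and stand_2_seat below 0.005 m and distance between stand_2_pointer and stand_2_mark above 0.06 m) or (distance between hub_b_mid and stand_3_seat below 0.005 m and distance between stand_3_pointer and stand_3_mark above 0.06 m)) and ((distance between hub_c_mid and stand_1_seat below 0.005 m and distance between stand_1_pointer and stand_1_mark above 0.06 m) or (distance between hub_c_mid and stand_2_seat below 0.005 m and distance between stand_2_pointer and stand_2_mark above 0.06 m) or (distance between hub_c_mid and stand_3_seat below 0.005 m and distance between stand_3_pointer and stand_3_mark above 0.06 m)) and ((distance between hub_d_mid and stand_1_seat below 0.005 m and distance between stand_1_pointer and stand_1_mark above 0.06 m) or (distance between hub_d_mid and stand_2_seat below 0.005 m and distance between stand_2_pointer and stand_2_mark above 0.06 m) or (distance between hub_d_mid and stand_3_seat below 0.005 m and distance between stand_3_pointer and stand_3_mark above 0.06 m))), for 0.2 s.
At the end, for the whole second after the job is handed in: Every hub present sits upright (within 0.06 rad) on a stand, its middle within 5 mm of the seated place; that stand's pointer tip is within 14 mm of the yellow mark; the hub's ring has run loose by more than 3.0 rad from its zero (((distance between hub_a_mid and stand_1_seat below 0.005 m and distance between stand_1_pointer and stand_1_mark below 0.014 m) or (distance between hub_a_mid and stand_2_seat below 0.005 m and distance between stand_2_pointer and stand_2_mark below 0.014 m) or (distance between hub_a_mid and stand_3_seat below 0.005 m and distance between stand_3_pointer and stand_3_mark below 0.014 m)) and angle between each of hub_a_mid, hub_b_mid, hub_c_mid, hub_d_mid's own z axis and vertical below 0.06 rad and (value of joint hub_a_ring above 3 rad or value of joint hub_a_ring below -3 rad) and ((distance between hub_b_mid and stand_1_seat below 0.005 m and distance between stand_1_pointer and stand_1_mark below 0.014 m) or (distance between hub_b_mid and stand_2_seat below 0.005 m and distance between stand_2_pointer and stand_2_mark below 0.014 m) or (distance between hub_b_mid and stand_3_seat below 0.005 m and distance between stand_3_pointer and stand_3_mark below 0.014 m)) and (value of joint hub_b_ring above 3 rad or value of joint hub_b_ring below -3 rad) and ((distance between hub_c_mid and stand_1_seat below 0.005 m and distance between stand_1_pointer and stand_1_mark below 0.014 m) or (distance between hub_c_mid and stand_2_seat below 0.005 m and distance between stand_2_pointer and stand_2_mark below 0.014 m) or (distance between hub_c_mid and stand_3_seat below 0.005 m and distance between stand_3_pointer and stand_3_mark below 0.014 m)) and (value of joint hub_c_ring above 3 rad or value of joint hub_c_ring below -3 rad) and ((distance between hub_d_mid and stand_1_seat below 0.005 m and distance between stand_1_pointer and stand_1_mark below 0.014 m) or (distance between hub_d_mid and stand_2_seat below 0.005 m and distance between stand_2_pointer and stand_2_mark below 0.014 m) or (distance between hub_d_mid and stand_3_seat below 0.005 m and distance between stand_3_pointer and stand_3_mark below 0.014 m)) and (value of joint hub_d_ring above 3 rad or value of joint hub_d_ring below -3 rad)); the robot touches nothing.
It fails at once if the paint tin is pushed away (more than 30 mm) (distance of paint_tin from where it was at the start of the episode above 0.03 m).
It fails at once if the thinner jug is pushed away (more than 30 mm) (distance of thinner_jug from where it was at the start of the episode above 0.03 m).
It fails at once if the fixings box is pushed away (more than 30 mm) (distance of fixings_box from where it was at the start of the episode above 0.03 m).
It fails at once if the screwdriver is pushed away (more than 30 mm) (distance of screwdriver from where it was at the start of the episode above 0.03 m).
Of hub_a, hub_b, hub_c, hub_d only 2 to 3 are there at a start; the rules pass over those that are not, and their reading is None.
At some moment in a run one of hub_a, hub_b, hub_c, hub_d may be knocked a few centimetres aside while the robot is not near it.
It also fails if it takes over 210 s, if anything falls off the work surface, if the arm or the gripper's body presses on something with over 40 N, if the wrist force passes 120 N, or if a joint passes its speed limit or range.

### The arm

A 6-joint arm with a two-finger parallel gripper is mounted at the origin on the work surface. World frame = base frame: x ahead of the robot, y to its left, z up, the work surface at z = 0. Lengths are in m, angles in rad, forces in N, time in s.
With the tool pointing down it reaches from about 0.35 to 0.775 m from the base axis. Payload 5.5 kg.
Tool frame: the origin (TCP) lies midway between the tips of the shut fingers; the grasp point (between the pads) lies 19 mm behind it; z points along the fingers, x is the direction in which the jaws open and shut, and the axes are right-handed (so a half turn about z gives the same grasp; the last joint's range is limited). The gripper opens to 85 mm and grips with 20 to 120 N. Pads are 22 mm wide; open, the fingers measure 114 mm over their backs; the gripper's body (76 mm by 85 mm) begins 54 mm behind the grasp point. The pads swing forward as they close: fully open they stand 13 mm farther back than shut.
Start: joints at [1.192, 0.313, 0.046, 1.304, 0, 1.431], TCP at [0.136, 0.559, 0.207] pointing down, gripper open.
Joint ranges: [-2.76, 2.76], [-0.86, 1.69], [-1.03, 1.26], [-2.2, 2.34], [-1.47, 1.5], [-3.14, 3.14]. Speed limits (rad/s): [2.57, 2.57, 3.14, 3.14, 3.14, 3.14].

### API

Orientations are given as a unit quaternion [w, x, y, z].
In Python, from workcell import env gives the robot as it stands.
- The arm moves only by the tool servo_tool, never from a script. Its argument "targets" is a list of rows, each an object with "xyz": the shift along the tool's x, y, z in m, a list of three; "twist": the turn, a rotation vector about the tool's x, y, z in rad, a list of three; "jaw": the opening, from 0 (shut) to 1 (fully open). A call has 1 to 12 rows; each row is the pose to reach, as a shift and turn from the pose commanded when the call began, along the tool's axes at that moment; what a row does not reach only later rows make up. A row lasts 1/12 s, in which the tool goes at most 41.7 mm and 7.16 degrees, less where a joint would pass 70% of its speed; a pose out of reach is approached as far as the arm can. A call with a gripper value outside its range is refused whole. The fingers move at their own pace and stop on an object; "squeeze" is the grip in N (left out, the last holds). Time passes only in rows, so rows that repeat a pose let the fingers close. It gives the time, the measured TCP pose, the force and the opening at its end, in the units of the state.
- env.get_state(): the state, without advancing time (a new reading comes with each control period).
- env.read_camera(name): name is "side" or "top"; returns a dict with "color" (480x640x3 uint8, red, green, blue), "depth" (480x640 float32, m along the optical axis (not along the pixel's ray), 0 where there is no reading), "fx", "fy", "cx", "cy" (pixels), "k1" (the pictures are not rectified: a ray, as slopes to the right and down, at radius r is drawn at 1 + k1 r^2 times it, then the intrinsics apply), "eye" and "attitude" of the camera in the world. Camera axes: x right, y down, z forward; pixel columns grow to the right and rows downward; lengths in m; the calibration is good to about 2 mm. A picture is of the moment at which its call begins.
- env.hand_in(): hands the job in, once; it reports no verdict.
The state is a dict: "clock": time; "joint_pos": joint angles; "qvel": joint speeds; "tau": joint torques, N m; "tcp_pos": TCP position; "orientation": TCP orientation; "wrist_force": force on the tool from outside, world axes, zero at the start; "ft_torque": the same for the moment, N m; "finger_gap": finger opening in m.
Only numpy, scipy, OpenCV 4.12 (cv2) and the standard library are available. Lean on these libraries where they do the work, as an engineer would, in place of code of your own. Each camera call takes 0.05 s, during which the arm holds its last target. There are 200 camera calls.

## Working session

There is one attempt and no reset: what is moved stays moved. The work goes in short steps, Python scripts to look and compute and a tool call to move; the robot and the scene stay as the last step left them, time stands still between calls to the robot, and variables do not carry over. Pictures are saved under pics/ and viewed, about 12 in all and at most 16, crops included, and the job is handed in when it is done.

Besides the shell and the picture viewer there is one more tool, called after "Request:" by a JSON object that holds its "op" and its "data". servo_tool: Moves the arm, as the interface text tells. Its arguments: {"type":"object","properties":{"targets":{"type":"array","items":{"type":"object","properties":{"xyz":{"type":"array","items":{"type":"number"}},"twist":{"type":"array","items":{"type":"number"}},"jaw":{"type":"number"}}}},"squeeze":{"type":"number"}},"required":["targets"]}

```bash
mkdir -p pics; ls
cat > h.py <<'E'
import numpy as np, cv2
from workcell import env
from scipy.spatial.transform import Rotation as R
def rot(q): return R.from_quat([q[1],q[2],q[3],q[0]]).as_matrix()
def cam(n,save=None):
    c=env.read_camera(n)
    if save: cv2.imwrite('pics/'+save,c['color'][:,:,::-1])
    return c
def ray(c,u,v):
    K=np.array([[c['fx'],0,c['cx']],[0,c['fy'],c['cy']],[0,0,1.]])
    p=cv2.undistortPoints(np.array([[[u,v]]],float),K,np.array([c['k1'],0,0,0,0.]))[0,0]
    d=rot(c['attitude'])@np.array([p[0],p[1],1.]); return np.array(c['eye']),d
def onz(c,u,v,z):
    e,d=ray(c,u,v); return e+d*(z-e[2])/d[2]
def cloud(c):
    K=np.array([[c['fx'],0,c['cx']],[0,c['fy'],c['cy']],[0,0,1.]])
    v,u=np.mgrid[:480,:640]
    p=cv2.undistortPoints(np.stack([u,v],-1).reshape(-1,1,2).astype(float),K,np.array([c['k1'],0,0,0,0.])).reshape(480,640,2)
    d=np.dstack([p,np.ones((480,640))])@rot(c['attitude']).T
    return np.array(c['eye'])+d*c['depth'][:,:,None]
E
python3 - <<'E'
from h import *
s=env.get_state(); print(s)
for n in('top','side'):
    c=cam(n,n+'0.png'); print(n,c['eye'],c['attitude'],c['fx'],c['k1'])
E
```

```text
pics
{'clock': 0.0, 'joint_pos': array([ 1.19241997e+00,  3.14017688e-01,  4.49553709e-02,  1.30360037e+00,
       -4.11406322e-06,  1.43116543e+00]), 'qvel': array([ 0.00047413,  0.0012067 , -0.00169011, -0.00041753,  0.00027275,
       -0.00111136]), 'tau': array([ 6.27080613e-05, -4.80628896e+01,  2.98531079e+01,  1.93609216e-02,
       -1.45004640e-05, -9.46326622e-06]), 'tcp_pos': array([0.13579422, 0.55815045, 0.20598943]), 'orientation': array([ 4.70625593e-04,  7.86283276e-01,  6.17865470e-01, -8.05815514e-04]), 'wrist_force': array([ 1.60697629, -0.41913096, -0.27079936]), 'ft_torque': array([-0.01931682, -0.03790815,  0.04527987]), 'finger_gap': 0.08561293650722254}
top [ 0.32895232 -0.01394955  1.15068705] [-0.06377787  0.71057401 -0.69863225  0.05412897] 436.29820421227134 -0.07187097060077816
side [ 0.43696728 -0.80049986  0.83757547] [-0.38688016  0.91968052 -0.06379056  0.02102968] 439.3318389193693 0.006342398227078203
```

View pics/top0.png

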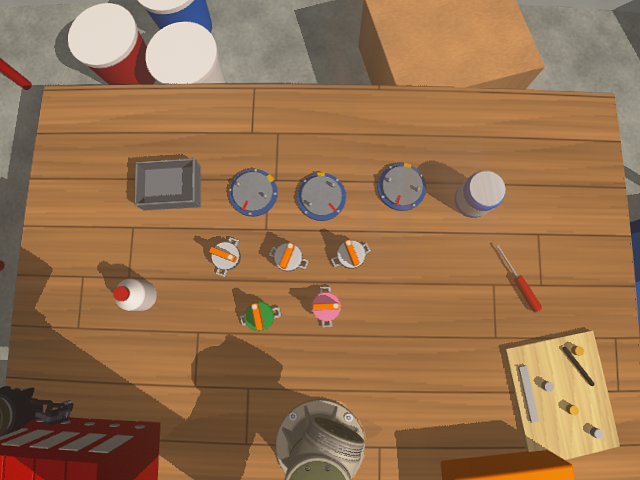

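View pics/side0.png

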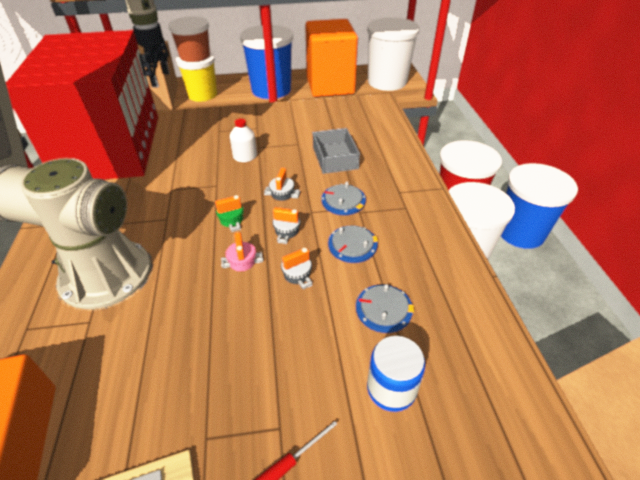

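The top view shows three orange-winged grey hubs at (225,256), (288,257) and (351,253). The green (259,316) and pink (326,306) ones are the look-alikes to leave alone. The stands are at (253,192), (321,196) and (401,187). I'll measure these and make one enlarged crop.

```bash
cat > m.py <<'E'
from h import *
def masks(c):
    hsv=cv2.cvtColor(c['color'],cv2.COLOR_RGB2HSV)
    return dict(orange=cv2.inRange(hsv,(8,150,120),(22,255,255)),red=cv2.bitwise_or(cv2.inRange(hsv,(0,150,80),(5,255,255)),cv2.inRange(hsv,(174,150,80),(180,255,255))),
      blue=cv2.inRange(hsv,(105,100,40),(125,255,255)),yellow=cv2.inRange(hsv,(20,150,120),(32,255,255)))
def blobs(m,a0,a1):
    n,l,s,ce=cv2.connectedComponentsWithStats(m)
    return [(ce[i],s[i,4],l==i) for i in range(1,n) if a0<=s[i,4]<=a1]
def pca(P):
    q=P-P.mean(0); w,v=np.linalg.eigh(q.T@q/len(q)); return np.arctan2(v[1,1],v[0,1]),np.sqrt(w)
def hubs(c,zt=0.074,show=True):
    C=cloud(c); out=[]
    for ce,a,m in blobs(masks(c)['orange'],60,600):
        P=C[m]; P=P[np.isfinite(P).all(1)]; zz=np.percentile(P[:,2],90)
        T=P[P[:,2]>zz-0.008]
        if not(0.2<T[:,0].mean()<0.8 and abs(T[:,1].mean())<.45): continue
        # cast rays of top face px on plane
        v,u=np.nonzero(m); k=C[m][:,2]>zz-0.008
        Q=np.array([onz(c,x,y,zt)[:2] for x,y in zip(u[k],v[k])])
        r=cv2.minAreaRect((Q*1000).astype(np.float32)); b=cv2.boxPoints(r)
        e=[b[1]-b[0],b[2]-b[1]]; e=max(e,key=np.linalg.norm)
        out.append((np.array(r[0])/1000,np.degrees(np.arctan2(e[1],e[0]))%180,zz))
        print('wing px',ce.round(),'xy',np.round(out[-1][0],4),'ang',round(out[-1][1],1),'pca',round(np.degrees(pca(Q)[0])%180,1),'size',np.round(r[1],0),'z',round(zz,3))
    return out
E
python3 - <<'E'
from m import *
c=cam('top'); C=cloud(c); M=masks(c)
hubs(c)
for ce,a,m in blobs(M['blue'],150,1500):
    v,u=np.nonzero(m)
    cnt=max(cv2.findContours(m.astype(np.uint8),cv2.RETR_EXTERNAL,cv2.CHAIN_APPROX_NONE)[0],key=len)[:,0]
    Q=np.array([onz(c,x,y,0.012)[:2] for x,y in cnt]); (cx,cy),rad=cv2.minEnclosingCircle((Q*1000).astype(np.float32))
    print('base px',ce.round(),a,'ctr',round(cx,1),round(cy,1),'r',round(rad,1))
    D=np.hypot(C[...,0]-cx/1e3,C[...,1]-cy/1e3)
    pk=((D<.055)&(C[...,2]>.031)).astype(np.uint8)
    for cc,aa,mm in blobs(pk,2,200): print('  peg px',cc.round(1),aa,'xyz',C[mm].mean(0).round(4),C[mm][:,2].max().round(3))
    for nme in('red','yellow'):
        for cc,aa,mm in blobs((M[nme]>0).astype(np.uint8)*(D<.07).astype(np.uint8),6,200):
            p=onz(c,*cc,.022 if nme=='red' else .012); print('  ',nme,cc.round(),aa,p[:2].round(3),'ang',np.degrees(np.arctan2(p[1]-cy/1e3,p[0]-cx/1e3)).round(1))
im=c['color'][150:340,180:440,::-1]; cv2.imwrite('pics/crop1.png',cv2.resize(im,None,fx=3,fy=3,interpolation=cv2.INTER_CUBIC))
E
```

```text
wing px [352. 253.] xy [ 0.4809 -0.071 ] ang 22.8 pca 23.0 size [65. 15.] z 0.076
wing px [287. 256.] xy [0.4706 0.0894] ang 158.7 pca 157.5 size [16. 65.] z 0.077
wing px [221. 253.] xy [0.4699 0.2512] ang 70.1 pca 69.5 size [71. 15.] z 0.076
wing px [457. 263.] xy [ 0.4516 -0.3355] ang 72.2 pca 84.0 size [60. 22.] z 0.003
wing px [420. 275.] xy [ 0.4246 -0.2415] ang 94.2 pca 83.5 size [19. 59.] z 0.003
wing px [446. 291.] xy [ 0.384  -0.3042] ang 90.8 pca 91.2 size [ 34. 201.] z 0.002
wing px [441. 298.] xy [ 0.3691 -0.2936] ang 90.7 pca 79.2 size [15. 52.] z 0.002
wing px [258. 317.] xy [0.3173 0.1587] ang 13.8 pca 12.8 size [65. 16.] z 0.076
wing px [283. 314.] xy [0.3302 0.0956] ang 1.2 pca 24.5 size [41. 37.] z 0.003
wing px [323. 306.] xy [ 0.3454 -0.0054] ang 91.0 pca 94.0 size [15. 54.] z 0.076
wing px [431. 319.] xy [ 0.3191 -0.268 ] ang 92.7 pca 91.7 size [ 19. 106.] z 0.003
wing px [204. 326.] xy [0.2923 0.2907] ang 81.2 pca 83.8 size [93. 17.] z 0.003
wing px [419. 332.] xy [ 0.2875 -0.2407] ang 90.7 pca 90.1 size [17. 85.] z 0.003
wing px [214. 336.] xy [0.266  0.2641] ang 91.5 pca 89.6 size [12. 64.] z 0.003
wing px [262. 338.] xy [0.2619 0.1412] ang 91.4 pca 98.2 size [21. 63.] z 0.002
wing px [272. 344.] xy [0.2528 0.1201] ang 91.3 pca 94.2 size [17. 46.] z 0.003
wing px [420. 349.] xy [ 0.2445 -0.2258] ang 90.6 pca 87.0 size [ 17. 104.] z 0.003
wing px [462. 349.] xy [ 0.246  -0.3425] ang 94.9 pca 93.6 size [12. 76.] z 0.002
wing px [426. 362.] xy [ 0.2156 -0.2509] ang 86.5 pca 89.2 size [53. 11.] z 0.003
base px [187.  15.] 891 ctr 1175.9 444.5 r 105.8
base px [255. 207.] 238 ctr 642.4 193.9 r 64.4
  peg px [237.8 183.5] 13 xyz [0.6636 0.2295 0.0384] 0.044
  peg px [264.9 195.2] 11 xyz [0.6324 0.1559 0.0381] 0.043
   red [245. 205.] 21 [0.609 0.212] ang 151.9
   yellow [270. 178.] 27 [0.688 0.149] ang -44.9
base px [637. 266.] 424 ctr 423.0 -853.4 r 132.8
```

View pics/crop1.png

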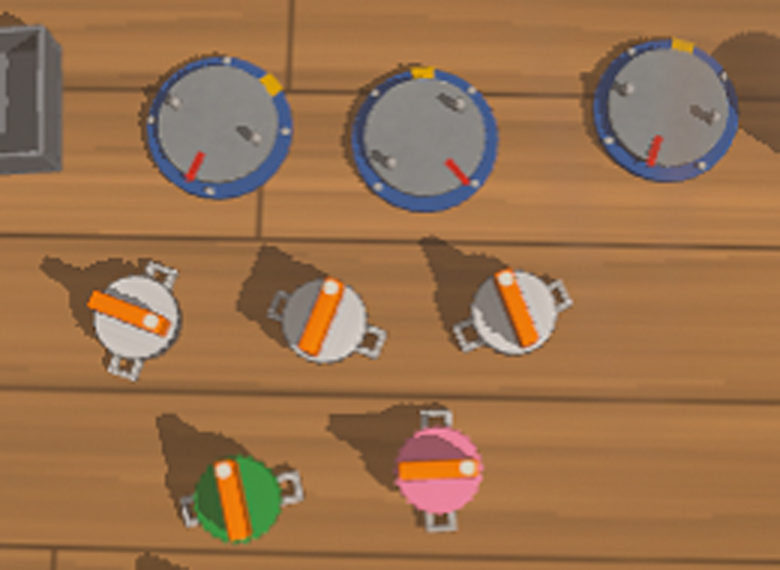

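The crop confirms three grey hubs and three stands with red pointers. Two ear loops and two pegs are visible on each hub and stand. Next I'll measure all three stands by disc and pegs, and check the hub centres and ears from depth.

```bash
cat >> m.py <<'E'
def stand(c,p0):
    C=cloud(c); M=masks(c); ctr=np.array(p0,float); Z=C[...,2]
    v,u=np.nonzero((np.hypot(C[...,0]-ctr[0],C[...,1]-ctr[1])<.062)&(Z>.017)&(Z<.027))
    Q=np.array([onz(c,x,y,.022)[:2] for x,y in zip(u,v)])
    for _ in range(3):
        k=np.hypot(*(Q-ctr).T)<.058; (x,y),r=cv2.minEnclosingCircle((Q[k]*1e3).astype(np.float32)); ctr=np.array([x,y])/1e3
    D=np.hypot(C[...,0]-ctr[0],C[...,1]-ctr[1])
    pegs=[onz(c,*cc,np.median(C[mm][:,2]))[:2] for cc,aa,mm in blobs(((D<.055)&(Z>.031)).astype(np.uint8),3,200)]
    print('stand disc',ctr.round(4),'r',round(r,1),end=' ')
    if len(pegs)==2:
        d=pegs[0]-pegs[1]; print('pegmid',((pegs[0]+pegs[1])/2).round(4),'sep',np.hypot(*d).round(4),'ang',np.degrees(np.arctan2(d[1],d[0])).round(1)%180,end=' ')
    for n in('red','yellow'):
        b=blobs((M[n]>0).astype(np.uint8)*(D<.07).astype(np.uint8),5,200)
        for cc,a,_ in b:
            p=onz(c,*cc,.022 if n=='red' else .012)[:2]-ctr; print(n,np.degrees(np.arctan2(p[1],p[0])).round(1),end=' ')
    print()
def hub2(c,p0,zb=0):
    # ring top centre (38 mm) and ears
    C=cloud(c); Z=C[...,2]-zb; D=np.hypot(C[...,0]-p0[0],C[...,1]-p0[1])
    v,u=np.nonzero((D<.042)&(Z>.033)&(Z<.043)); Q=np.array([onz(c,x,y,.038+zb)[:2] for x,y in zip(u,v)])
    (x,y),r=cv2.minEnclosingCircle((Q*1e3).astype(np.float32)); ctr=np.array([x,y])/1e3
    D=np.hypot(C[...,0]-ctr[0],C[...,1]-ctr[1])
    e=[(C[mm][:,:2].mean(0),aa) for cc,aa,mm in blobs(((D<.058)&(D>.039)&(Z>.006)&(Z<.03)).astype(np.uint8),5,200)]
    e=sorted(e,key=lambda t:-t[1])[:2]
    print('ring',ctr.round(4),'r',round(r,1),'ears',[(t[0].round(4),t[1]) for t in e],end=' ')
    if len(e)==2: d=e[0][0]-e[1][0]; print('mid',((e[0][0]+e[1][0])/2).round(4),'sep',np.hypot(*d).round(3),'ang',np.degrees(np.arctan2(d[1],d[0])).round(1)%180)
    else: print()
E
python3 - <<'E'
from m import *
for n in('top','side'):
    c=cam(n); print(n)
    for p in ([.646,.193],onz(cam('top'),321.7,195,.022)[:2],onz(cam('top'),402,185,.022)[:2]): stand(c,p)
    for p in ([.4809,-.071],[.4706,.0894],[.4699,.2512]): hub2(c,p)
E
```

```text
top
stand disc [0.6457 0.1936] r 57.4 pegmid [0.6478 0.1925] sep 0.081 ang 66.6 red 153.9 yellow -46.8 
stand disc [0.6383 0.0045] r 55.9 pegmid [0.6382 0.0078] sep 0.0785 ang 133.3 red -139.9 yellow 5.5 
stand disc [ 0.6684 -0.2113] r 56.9 pegmid [ 0.6699 -0.2084] sep 0.0802 ang 72.3 red 159.0 yellow -13.0 
ring [ 0.4806 -0.0709] r 37.5 ears [(array([ 0.4619, -0.0292]), np.int32(38)), (array([ 0.5   , -0.1136]), np.int32(34))] mid [ 0.4809 -0.0714] sep 0.093 ang 114.3
ring [0.4706 0.0896] r 37.5 ears [(array([0.4862, 0.1339]), np.int32(38)), (array([0.4542, 0.0471]), np.int32(34))] mid [0.4702 0.0905] sep 0.092 ang 69.8
ring [0.4702 0.2531] r 37.7 ears [(array([0.514 , 0.2387]), np.int32(41)), (array([0.4268, 0.2682]), np.int32(39))] mid [0.4704 0.2535] sep 0.092 ang 161.3
side
stand disc [0.6471 0.1911] r 57.1 pegmid [0.649  0.1919] sep 0.078 ang 66.4 red 150.1 yellow -44.3 
stand disc [0.6396 0.0051] r 56.2 pegmid [0.6396 0.0051] sep 0.08 ang 131.7 red -142.4 yellow 8.1 
stand disc [ 0.6685 -0.2103] r 56.6 pegmid [ 0.6701 -0.2115] sep 0.0784 ang 72.7 red 158.4 yellow -12.3 
ring [ 0.4813 -0.0763] r 37.7 ears [(array([ 0.5018, -0.1166]), np.int32(40))] 
ring [0.4712 0.0855] r 37.8 ears [(array([0.4543, 0.0452]), np.int32(32))] 
ring [0.4715 0.2489] r 38.8 ears [(array([0.5155, 0.2391]), np.int32(30)), (array([0.4272, 0.2674]), np.int32(23))] mid [0.4713 0.2533] sep 0.093 ang 162.2
```

Working positions in world metres and degrees:

| Item | x, y | Angle |
|---|---|---|
| S1 | .6475, .1925 | pegs 66.5° |
| S2 | .639, .0055 | pegs 132.5° |
| S3 | .669, -.2105 | pegs 72.5° |
| H1 | .481, -.071 | ears 114° |
| H2 | .4705, .0895 | ears 69.5° |
| H3 | .4703, .2525 | ears 161.5° |

The pairing is H3→S1, H2→S2 and H1→S3.

```bash
cat > g.py <<'E'
import sys
from h import *
def info():
    s=env.get_state(); A=rot(s['orientation']); return s,A,np.degrees(np.arctan2(A[1,0],A[0,0]))
def go(x,y,z,ang):
    s,A,a=info(); d=A.T@(np.array([x,y,z])-s['tcp_pos'])
    t=np.radians(ang); B=np.array([[np.cos(t),np.sin(t),0],[np.sin(t),-np.cos(t),0],[0,0,-1]])
    w=R.from_matrix(A.T@B).as_rotvec()
    print('t',round(s['clock'],1),'tcp',s['tcp_pos'].round(4),'ang',round(a,1),'gap',round(s['finger_gap'],4),'F',s['wrist_force'].round(1),'T',s['ft_torque'].round(2),'q6',round(np.degrees(s['joint_pos'][5])))
    print('->',(x,y,z,ang),'shift',d.round(4),'twist',w.round(4))
if __name__=='__main__':
    for a in sys.argv[1:]: go(*map(float,a.split(',')))
E
python3 g.py .4703,.2525,.11,161 .4703,.2525,.045,161
```

```text
t 0.5 tcp [0.136  0.5587 0.2068] ang 76.3 gap 0.0855 F [ 0.4 -0.7 -0.8] T [ 0.01 -0.   -0.01] q6 82
-> (0.4703, 0.2525, 0.11, 161.0) shift [-0.2184  0.3972  0.0969] twist [-1.000e-04  0.000e+00 -1.478e+00]
t 0.5 tcp [0.136  0.5587 0.2068] ang 76.3 gap 0.0855 F [ 0.4 -0.7 -0.8] T [ 0.01 -0.   -0.01] q6 82
-> (0.4703, 0.2525, 0.045, 161.0) shift [-0.2184  0.3972  0.1619] twist [-1.000e-04  0.000e+00 -1.478e+00]
```

Request:
{"op": "servo_tool", "data": {"targets": [{"xyz": [-0.02, 0.036, 0], "twist": [0, 0, -0.12], "jaw": 0.8}, {"xyz": [-0.04, 0.073, 0], "twist": [0, 0, -0.24], "jaw": 0.8}, {"xyz": [-0.06, 0.109, 0], "twist": [0, 0, -0.36], "jaw": 0.8}, {"xyz": [-0.08, 0.145, 0], "twist": [0, 0, -0.48], "jaw": 0.8}, {"xyz": [-0.1, 0.182, 0], "twist": [0, 0, -0.6], "jaw": 0.8}, {"xyz": [-0.12, 0.218, 0], "twist": [0, 0, -0.72], "jaw": 0.8}, {"xyz": [-0.14, 0.255, 0], "twist": [0, 0, -0.84], "jaw": 0.8}, {"xyz": [-0.16, 0.291, 0], "twist": [0, 0, -0.96], "jaw": 0.8}, {"xyz": [-0.18, 0.327, 0], "twist": [0, 0, -1.08], "jaw": 0.8}, {"xyz": [-0.2, 0.364, 0], "twist": [0, 0, -1.2], "jaw": 0.8}, {"xyz": [-0.2184, 0.3972, 0.03], "twist": [0, 0, -1.32], "jaw": 0.8}, {"xyz": [-0.2184, 0.3972, 0.06], "twist": [0, 0, -1.44], "jaw": 0.8}], "squeeze": 40}}

```text
clock: 1.45
tcp_pos: [0.4653, 0.261, 0.1655]
orientation: [0.004, 0.219, 0.976, 0.002]
wrist_force: [0.4, 0.5, 0.3]
finger_gap: 0.068
```

```bash
python3 g.py .4703,.2525,.11,160.5 .4703,.2525,.045,160.5; python3 -c "
from m import *
hub2(cam('top'),[.4703,.2525])"
```

```text
t 1.4 tcp [0.4653 0.261  0.1655] ang 154.7 gap 0.068 F [0.4 0.5 0.3] T [ 0.03 -0.06 -0.04] q6 -44
-> (0.4703, 0.2525, 0.11, 160.5) shift [-0.0078 -0.0059  0.0555] twist [ 0.0062  0.0071 -0.102 ]
t 1.4 tcp [0.4653 0.261  0.1655] ang 154.7 gap 0.068 F [0.4 0.5 0.3] T [ 0.03 -0.06 -0.04] q6 -44
-> (0.4703, 0.2525, 0.045, 160.5) shift [-0.0073 -0.0063  0.1205] twist [ 0.0062  0.0071 -0.102 ]
ring [0.4706 0.2535] r 37.7 ears [(array([0.5141, 0.2387]), np.int32(38)), (array([0.4268, 0.2679]), np.int32(38))] mid [0.4705 0.2533] sep 0.092 ang 161.5
```

Request:
{"op": "servo_tool", "data": {"targets": [{"xyz": [0, 0, 0.03], "twist": [0, 0, -0.03], "jaw": 0.8}, {"xyz": [0, 0, 0.06], "twist": [0, 0, -0.03], "jaw": 0.8}, {"xyz": [0, 0, 0.09], "twist": [0, 0, -0.03], "jaw": 0.8}, {"xyz": [0, 0, 0.102], "twist": [0, 0, -0.03], "jaw": 0.8}, {"xyz": [0, 0, 0.102], "twist": [0, 0, -0.03], "jaw": 0.8}, {"xyz": [0, 0, 0.102], "twist": [0, 0, -0.03], "jaw": 0.6}, {"xyz": [0, 0, 0.102], "twist": [0, 0, -0.03], "jaw": 0}, {"xyz": [0, 0, 0.102], "twist": [0, 0, -0.03], "jaw": 0}, {"xyz": [0, 0, 0.102], "twist": [0, 0, -0.03], "jaw": 0}, {"xyz": [0, 0, 0.102], "twist": [0, 0, -0.03], "jaw": 0}, {"xyz": [0, 0, 0.102], "twist": [0, 0, -0.03], "jaw": 0}, {"xyz": [0, 0, 0.102], "twist": [0, 0, -0.03], "jaw": 0}], "squeeze": 40}}

```text
clock: 2.5
tcp_pos: [0.4605, 0.262, 0.0605]
orientation: [0.0, 0.207, 0.978, 0.0]
wrist_force: [-0.2, -0.7, -0.2]
finger_gap: 0.0
```

```bash
python3 g.py .4703,.2525,.15,160.5 .6475,.1925,.15,65.5
```

```text
t 2.5 tcp [0.4605 0.262  0.0605] ang 156.1 gap 0.0 F [-0.2 -0.7 -0.2] T [ 0.03 -0.01  0.02] q6 -45
-> (0.4703, 0.2525, 0.15, 160.5) shift [-0.0128 -0.0047 -0.0895] twist [ 0.0006  0.0006 -0.0763]
t 2.5 tcp [0.4605 0.262  0.0605] ang 156.1 gap 0.0 F [-0.2 -0.7 -0.2] T [ 0.03 -0.01  0.02] q6 -45
-> (0.6475, 0.1925, 0.15, 65.5) shift [-0.1991  0.0122 -0.0894] twist [ 1.0000e-03 -1.0000e-04  1.5817e+00]
```

Run:
```python
from m import *
c=cam('top'); 
for n in('top','side'):
    c=cam(n); print(n); hubs(c)if n=='top' else 0
    for p in ([.4705,.2533],[.4706,.0895],[.4808,-.071]): hub2(c,p)
    im=c['color'][150:340,160:420,::-1] if n=='top' else c['color'][120:320,180:440,::-1]
    cv2.imwrite('pics/%s2.png'%n,cv2.resize(im,None,fx=3,fy=3))
```

```text
top
wing px [352. 253.] xy [ 0.4807 -0.0711] ang 22.8 pca 23.4 size [65. 15.] z 0.076
wing px [287. 256.] xy [0.4706 0.0894] ang 158.7 pca 158.0 size [16. 65.] z 0.076
wing px [228. 256.] xy [0.4662 0.2416] ang 68.1 pca 63.0 size [40. 15.] z 0.076
wing px [421. 272.] xy [ 0.4308 -0.2483] ang 106.0 pca 101.8 size [20. 71.] z 0.003
wing px [448. 292.] xy [ 0.3807 -0.3131] ang 88.5 pca 91.2 size [213.  42.] z 0.003
wing px [258. 317.] xy [0.3173 0.1587] ang 13.8 pca 13.0 size [65. 16.] z 0.076
wing px [323. 306.] xy [ 0.3454 -0.0054] ang 91.0 pca 94.0 size [15. 54.] z 0.076
wing px [413. 318.] xy [ 0.3185 -0.2239] ang 75.6 pca 89.6 size [47. 25.] z 0.002
wing px [274. 344.] xy [0.253  0.1118] ang 100.6 pca 99.8 size [18. 53.] z 0.003
wing px [417. 349.] xy [ 0.245  -0.2257] ang 87.8 pca 86.8 size [95. 18.] z 0.002
wing px [458. 365.] xy [ 0.2092 -0.3258] ang 92.3 pca 95.0 size [18. 98.] z 0.003
ring [0.4703 0.2531] r 37.5 ears [(array([0.5141, 0.2387]), np.int32(39)), (array([0.4269, 0.2689]), np.int32(37))] mid [0.4705 0.2538] sep 0.092 ang 160.9
ring [0.4705 0.0896] r 37.6 ears [(array([0.4863, 0.1336]), np.int32(35)), (array([0.4539, 0.0476]), np.int32(34))] mid [0.4701 0.0906] sep 0.092 ang 69.3
ring [ 0.4804 -0.0708] r 37.6 ears [(array([ 0.4617, -0.0289]), np.int32(36)), (array([ 0.5   , -0.1137]), np.int32(34))] mid [ 0.4809 -0.0713] sep 0.093 ang 114.3
side
ring [0.4712 0.2483] r 39.3 ears [(array([0.5152, 0.238 ]), np.int32(31)), (array([0.4277, 0.2663]), np.int32(23))] mid [0.4714 0.2521] sep 0.092 ang 162.1
ring [0.4713 0.086 ] r 37.7 ears [(array([0.4553, 0.0447]), np.int32(31))] 
ring [ 0.4812 -0.0767] r 37.9 ears [(array([ 0.5016, -0.1172]), np.int32(44))]
```

View pics/side2.png

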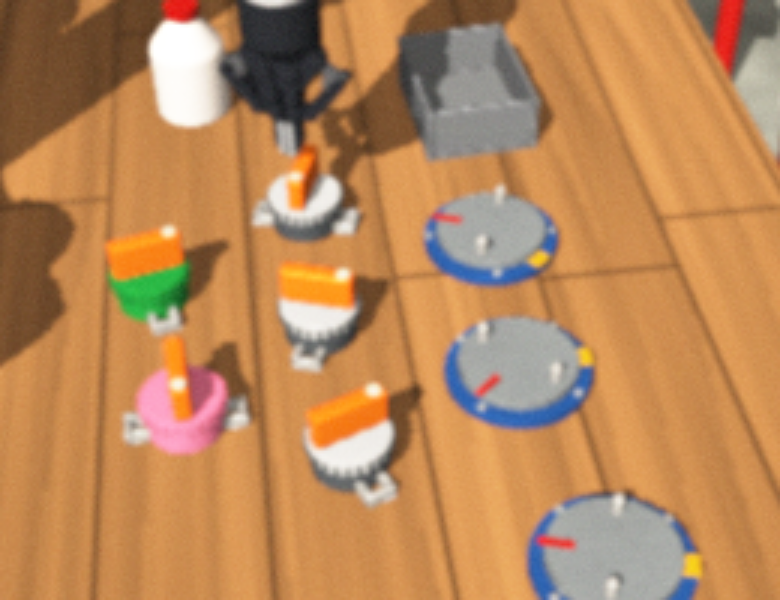

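```bash
python3 g.py .4705,.2533,.12,160.5
python3 - <<'E'
from m import *
s=env.get_state(); print(s['joint_pos'].round(3))
for n in('side','top'):
    c=cam(n); C=cloud(c)
    k=(abs(C[...,0]-.46)<.09)&(abs(C[...,1]-.29)<.1)&(C[...,2]>.082)&(C[...,2]<.5)
    k|=(abs(C[...,0]-.46)<.09)&(C[...,1]>.287)&(C[...,1]<.39)&(C[...,2]>.05)&(C[...,2]<.5)
    P=C[k]; 
    for z in np.arange(.05,.24,.02):
        q=P[(P[:,2]>=z)&(P[:,2]<z+.02)]
        if len(q)>3: print(n,round(z,2),len(q),q.min(0).round(3),q.max(0).round(3),q.mean(0).round(3))
E
```

```text
t 2.6 tcp [0.4603 0.2619 0.0601] ang 156.1 gap 0.0001 F [-0.1 -0.2  0.2] T [ 0.01 -0.04 -0.02] q6 -45
-> (0.4705, 0.2533, 0.12, 160.5) shift [-0.0128 -0.0037 -0.0599] twist [ 0.0002  0.0001 -0.0764]
[ 0.366  0.318 -0.324  0.929  0.    -0.788]
side 0.07 8 [0.454 0.248 0.083] [0.468 0.262 0.09 ] [0.46  0.254 0.087]
side 0.09 48 [0.449 0.247 0.092] [0.476 0.264 0.109] [0.462 0.253 0.1  ]
side 0.11 65 [0.44  0.245 0.11 ] [0.479 0.267 0.13 ] [0.46  0.253 0.12 ]
side 0.13 166 [0.419 0.231 0.13 ] [0.496 0.288 0.15 ] [0.458 0.256 0.14 ]
side 0.15 183 [0.402 0.227 0.15 ] [0.51  0.286 0.17 ] [0.454 0.254 0.16 ]
side 0.17 272 [0.403 0.225 0.17 ] [0.523 0.295 0.19 ] [0.464 0.25  0.18 ]
side 0.19 117 [0.424 0.232 0.19 ] [0.502 0.269 0.209] [0.469 0.248 0.197]
side 0.21 158 [0.426 0.221 0.21 ] [0.499 0.256 0.23 ] [0.463 0.232 0.222]
side 0.23 185 [0.425 0.219 0.23 ] [0.5   0.259 0.25 ] [0.462 0.232 0.24 ]
top 0.09 18 [0.448 0.248 0.093] [0.471 0.26  0.109] [0.459 0.252 0.1  ]
top 0.11 12 [0.445 0.249 0.111] [0.461 0.255 0.129] [0.454 0.252 0.12 ]
top 0.13 47 [0.419 0.233 0.131] [0.493 0.271 0.149] [0.454 0.252 0.141]
top 0.15 71 [0.408 0.227 0.15 ] [0.506 0.273 0.17 ] [0.46  0.251 0.159]
top 0.17 200 [0.401 0.225 0.17 ] [0.521 0.297 0.19 ] [0.46  0.26  0.178]
top 0.19 35 [0.421 0.236 0.19 ] [0.501 0.284 0.206] [0.447 0.263 0.198]
top 0.21 56 [0.425 0.223 0.214] [0.493 0.271 0.229] [0.45  0.233 0.223]
top 0.23 92 [0.424 0.223 0.23 ] [0.492 0.274 0.249] [0.448 0.234 0.24 ]
```

Run:
```python
from m import *
c=cam('side'); C=cloud(c)
for v in range(140,190,3):
    print(v,[tuple((C[v,u]*1000).round(0).astype(int)) for u in (270,273,276,279)], c['color'][v,276])
im=c['color'][100:210,230:330,::-1]; cv2.imwrite('pics/f.png',cv2.resize(im,None,fx=5,fy=5))
```

```text
140 [(np.int64(450), np.int64(255), np.int64(190)), (np.int64(458), np.int64(255), np.int64(189)), (np.int64(466), np.int64(248), np.int64(192)), (np.int64(474), np.int64(243), np.int64(194))] [29 28 34]
143 [(np.int64(449), np.int64(249), np.int64(184)), (np.int64(458), np.int64(253), np.int64(181)), (np.int64(466), np.int64(238), np.int64(189)), (np.int64(474), np.int64(236), np.int64(189))] [48 50 56]
146 [(np.int64(449), np.int64(250), np.int64(174)), (np.int64(457), np.int64(250), np.int64(173)), (np.int64(465), np.int64(236), np.int64(181)), (np.int64(473), np.int64(238), np.int64(179))] [44 50 52]
149 [(np.int64(448), np.int64(253), np.int64(162)), (np.int64(456), np.int64(252), np.int64(162)), (np.int64(464), np.int64(243), np.int64(167)), (np.int64(472), np.int64(240), np.int64(168))] [48 49 54]
152 [(np.int64(447), np.int64(252), np.int64(153)), (np.int64(456), np.int64(256), np.int64(150)), (np.int64(464), np.int64(244), np.int64(157)), (np.int64(472), np.int64(242), np.int64(157))] [53 54 55]
155 [(np.int64(446), np.int64(255), np.int64(141)), (np.int64(455), np.int64(251
[... 1657 characters left out ...]
), np.int64(232), np.int64(74)), (np.int64(465), np.int64(230), np.int64(74))] [251 218 174]
182 [(np.int64(439), np.int64(318), np.int64(1)), (np.int64(448), np.int64(268), np.int64(37)), (np.int64(456), np.int64(225), np.int64(68)), (np.int64(464), np.int64(218), np.int64(73))] [254 175  96]
185 [(np.int64(438), np.int64(252), np.int64(39)), (np.int64(447), np.int64(250), np.int64(39)), (np.int64(455), np.int64(225), np.int64(58)), (np.int64(464), np.int64(222), np.int64(59))] [253 182 119]
188 [(np.int64(437), np.int64(245), np.int64(33)), (np.int64(446), np.int64(237), np.int64(38)), (np.int64(454), np.int64(228), np.int64(44)), (np.int64(463), np.int64(221), np.int64(49))] [252 195 140]
```

View pics/f.png

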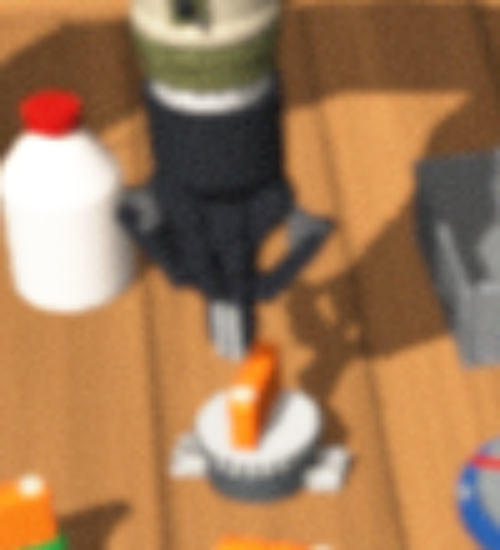

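Reported TCP z (0.060) disagrees with the cameras: the shut fingertips sit at about 0.083, just above the wing (top 0.074), and there is no contact force. I'll treat the tips as about 22 mm above the reported z, so a lower command is needed. I'll step down and check the tip height on the way.

Request:
{"op": "servo_tool", "data": {"targets": [{"xyz": [0, 0, -0.025], "twist": [0, 0, 0], "jaw": 0.7}, {"xyz": [-0.0125, -0.004, -0.025], "twist": [0, 0, -0.076], "jaw": 0.7}, {"xyz": [-0.0125, -0.004, -0.025], "twist": [0, 0, -0.076], "jaw": 0.7}, {"xyz": [-0.0125, -0.004, -0.025], "twist": [0, 0, -0.076], "jaw": 0.7}, {"xyz": [-0.0125, -0.004, -0.01], "twist": [0, 0, -0.076], "jaw": 0.7}, {"xyz": [-0.0125, -0.004, 0.0], "twist": [0, 0, -0.076], "jaw": 0.7}, {"xyz": [-0.0125, -0.004, 0.01], "twist": [0, 0, -0.076], "jaw": 0.7}, {"xyz": [-0.0125, -0.004, 0.015], "twist": [0, 0, -0.076], "jaw": 0.7}, {"xyz": [-0.0125, -0.004, 0.015], "twist": [0, 0, -0.076], "jaw": 0.7}]}}

```text
clock: 3.55
tcp_pos: [0.4683, 0.2527, 0.043]
orientation: [-0.002, 0.17, 0.985, -0.001]
wrist_force: [0.2, -0.4, 0.2]
finger_gap: 0.0594
```

```bash
cat >> m.py <<'E'
def tips(c,x,y,lo=.03,hi=.14):
    "gripper-dark/steel points near x,y: z histogram by nonorange"
    C=cloud(c); hsv=cv2.cvtColor(c['color'],cv2.COLOR_RGB2HSV)
    k=(np.hypot(C[...,0]-x,C[...,1]-y)<.06)&(C[...,2]>lo)&(C[...,2]<hi)&(hsv[...,1]<90)
    for z in np.arange(lo,hi,.01):
        q=C[k&(C[...,2]>=z)&(C[...,2]<z+.01)]
        if len(q)>2: print(round(z,3),len(q),q.min(0)[:2].round(3),q.max(0)[:2].round(3))
E
python3 - <<'E'
from m import *
from g import go
go(.4705,.2533,.03,160.5)
c=cam('side','s3.png'); tips(c,.4705,.2533); hub2(c,[.4705,.2533])
im=c['color'][100:210,230:330,::-1]; cv2.imwrite('pics/f2.png',cv2.resize(im,None,fx=5,fy=5))
E
```

```text
t 3.5 tcp [0.4683 0.2527 0.043 ] ang 160.5 gap 0.0594 F [ 0.2 -0.4  0.2] T [0.04 0.02 0.  ] q6 -51
-> (0.4705, 0.2533, 0.03, 160.5) shift [-0.0019  0.0013  0.013 ] twist [-0.0023 -0.003  -0.0007]
0.03 217 [0.435 0.217] [0.509 0.288]
0.04 16 [0.44 0.22] [0.503 0.27 ]
0.07 14 [0.433 0.228] [0.504 0.258]
0.08 22 [0.43  0.229] [0.507 0.259]
0.09 29 [0.428 0.23 ] [0.507 0.263]
0.1 28 [0.429 0.228] [0.511 0.262]
0.11 26 [0.422 0.224] [0.514 0.265]
0.12 84 [0.412 0.218] [0.522 0.277]
0.13 36 [0.412 0.219] [0.519 0.275]
ring [0.4715 0.2489] r 38.8 ears [(array([0.5153, 0.2393]), np.int32(30)), (array([0.4271, 0.2665]), np.int32(25))] mid [0.4712 0.2529] sep 0.092 ang 162.9
```

View pics/f2.png

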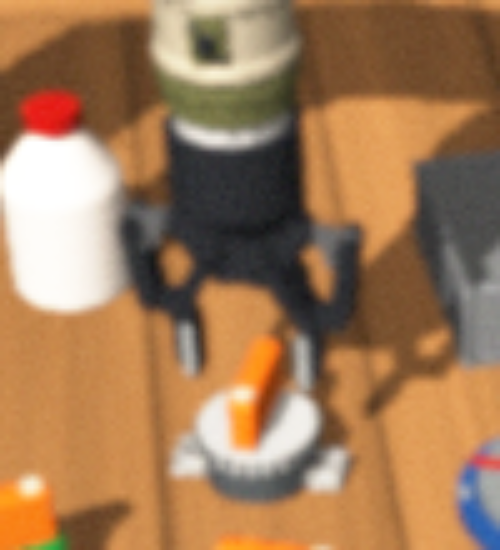

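The image shows the open fingertips at z≈0.073, straddling the wing, which agrees with the 22 mm offset. I'll go 19 mm lower and close.

Request:
{"op": "servo_tool", "data": {"targets": [{"xyz": [-0.002, 0.001, 0.012], "twist": [0.002, 0.003, 0], "jaw": 0.7}, {"xyz": [-0.002, 0.001, 0.018], "twist": [0.002, 0.003, 0], "jaw": 0.7}, {"xyz": [-0.002, 0.001, 0.018], "twist": [0.002, 0.003, 0], "jaw": 0.4}, {"xyz": [-0.002, 0.001, 0.018], "twist": [0.002, 0.003, 0], "jaw": 0.1}, {"xyz": [-0.002, 0.001, 0.018], "twist": [0.002, 0.003, 0], "jaw": 0.0}, {"xyz": [-0.002, 0.001, 0.018], "twist": [0.002, 0.003, 0], "jaw": 0.0}, {"xyz": [-0.002, 0.001, 0.018], "twist": [0.002, 0.003, 0], "jaw": 0.0}, {"xyz": [-0.002, 0.001, 0.018], "twist": [0.002, 0.003, 0], "jaw": 0.0}], "squeeze": 40}}

```text
clock: 4.27
tcp_pos: [0.472, 0.2536, 0.0274]
orientation: [-0.002, 0.169, 0.986, -0.0]
wrist_force: [-3.0, 1.3, 2.7]
finger_gap: 0.015
```

Run:
```python
from m import *
from g import go
go(.6475,.1925,.145,65.5)
c=cam('top');hub2(c,[.4705,.2533]); hub2(c,[.4705,.0895]);hub2(c,[.481,-.071])
```

```text
t 4.3 tcp [0.472  0.2536 0.0274] ang 160.5 gap 0.015 F [-3.   1.3  2.7] T [ 0.16  0.45 -0.08] q6 -51
-> (0.6475, 0.1925, 0.145, 65.5) shift [-0.1854  0.0008 -0.1182] twist [-3.9000e-03 -1.2000e-03  1.6579e+00]
ring [0.4737 0.2505] r 36.4 ears [(array([0.4299, 0.2667]), np.int32(40)), (array([0.5177, 0.2351]), np.int32(31))] mid [0.4738 0.2509] sep 0.093 ang 160.2
ring [0.4706 0.0896] r 37.5 ears [(array([0.4863, 0.1335]), np.int32(35)), (array([0.4543, 0.0474]), np.int32(32))] mid [0.4703 0.0905] sep 0.092 ang 69.6
ring [ 0.4806 -0.0708] r 37.4 ears [(array([ 0.4618, -0.0287]), np.int32(37)), (array([ 0.5002, -0.1135]), np.int32(35))] mid [ 0.481  -0.0711] sep 0.093 ang 114.3
```

Gripped (gap 15 mm). Next: lift, then carry to S1 while turning.

Request:
{"op": "servo_tool", "data": {"targets": [{"xyz": [0, 0, -0.03], "twist": [0, 0, 0], "jaw": 0}, {"xyz": [0, 0, -0.065], "twist": [0, 0, 0], "jaw": 0}, {"xyz": [0, 0, -0.1], "twist": [0, 0, 0], "jaw": 0}, {"xyz": [-0.02, 0, -0.12], "twist": [0, 0, 0.12], "jaw": 0}, {"xyz": [-0.04, 0, -0.12], "twist": [0, 0, 0.24], "jaw": 0}, {"xyz": [-0.06, 0, -0.12], "twist": [0, 0, 0.36], "jaw": 0}, {"xyz": [-0.08, 0, -0.12], "twist": [0, 0, 0.48], "jaw": 0}, {"xyz": [-0.1, 0, -0.12], "twist": [0, 0, 0.6], "jaw": 0}, {"xyz": [-0.12, 0, -0.12], "twist": [0, 0, 0.72], "jaw": 0}, {"xyz": [-0.14, 0, -0.12], "twist": [0, 0, 0.84], "jaw": 0}, {"xyz": [-0.16, 0, -0.12], "twist": [0, 0, 0.96], "jaw": 0}, {"xyz": [-0.175, 0, -0.12], "twist": [0, 0, 1.08], "jaw": 0}]}}

```text
clock: 5.32
tcp_pos: [0.6389, 0.1939, 0.1449]
orientation: [-0.001, 0.655, 0.756, -0.002]
wrist_force: [-0.2, 0.5, -4.1]
finger_gap: 0.0149
```

```bash
python3 g.py .6475,.1925,.10,65.5
```

```text
t 5.3 tcp [0.6389 0.1939 0.1449] ang 98.2 gap 0.0149 F [-0.2  0.5 -4.1] T [ 0.06 -0.13  0.04] q6 2
-> (0.6475, 0.1925, 0.1, 65.5) shift [-0.0025  0.0085  0.0449] twist [-0.0042  0.0025  0.5708]
```

Request:
{"op": "servo_tool", "data": {"targets": [{"xyz": [-0.0025, 0.0085, 0.02], "twist": [-0.002, 0.001, 0.12], "jaw": 0}, {"xyz": [-0.0025, 0.0085, 0.04], "twist": [-0.004, 0.002, 0.24], "jaw": 0}, {"xyz": [-0.0025, 0.0085, 0.06], "twist": [-0.004, 0.002, 0.36], "jaw": 0}, {"xyz": [-0.0025, 0.0085, 0.06], "twist": [-0.004, 0.0025, 0.48], "jaw": 0}, {"xyz": [-0.0025, 0.0085, 0.06], "twist": [-0.004, 0.0025, 0.57], "jaw": 0}, {"xyz": [-0.0025, 0.0085, 0.06], "twist": [-0.004, 0.0025, 0.57], "jaw": 0}, {"xyz": [-0.0025, 0.0085, 0.06], "twist": [-0.004, 0.0025, 0.57], "jaw": 0}]}}

```text
clock: 5.9
tcp_pos: [0.646, 0.1935, 0.0854]
orientation: [-0.0, 0.838, 0.545, -0.0]
wrist_force: [0.1, 0.7, -5.0]
finger_gap: 0.0155
```

```bash
cat >> m.py <<'E'
def ears(c,p0,zb,band=.009):
    "ears of a hub with underside at zb: outer loop centres in cloud"
    C=cloud(c); Z=C[...,2]-zb; D=np.hypot(C[...,0]-p0[0],C[...,1]-p0[1])
    for cc,a,m in blobs(((D<.060)&(D>.037)&(Z>-.004)&(Z<.03)).astype(np.uint8),6,300):
        print(' ear px',cc.round(1),a,C[m].mean(0).round(4),'max r',D[m].max().round(3),'ang',np.degrees(np.arctan2(*(C[m].mean(0)[:2]-p0)[::-1])).round(1))
E
python3 - <<'E'
from m import *
from g import go
go(.6475,.1925,.0494,65.5)
for n in('top','side'):
    c=cam(n); print(n); hub2(c,[.6475,.1925],.036); ears(c,np.array([.6475,.1925]),.036)
    if n=='top': im=c['color'][150:240,205:305,::-1]; cv2.imwrite('pics/p1.png',cv2.resize(im,None,fx=5,fy=5))
    else: im=c['color'][150:240,300:400,::-1]; cv2.imwrite('pics/p1s.png',cv2.resize(im,None,fx=5,fy=5))
a=cv2.imread('pics/p1.png');b=cv2.imread('pics/p1s.png'); cv2.imwrite('pics/p1.png',cv2.resize(np.hstack([a,b]),(800,360)))
E
```

```text
t 5.9 tcp [0.646  0.1935 0.0854] ang 66.1 gap 0.0155 F [ 0.1  0.7 -5. ] T [-0.03 -0.07 -0.02] q6 34
-> (0.6475, 0.1925, 0.0494, 65.5) shift [-0.0003  0.0018  0.036 ] twist [-0.0007 -0.0003  0.0101]
top
ring [0.6294 0.1723] r 25.9 ears [] 
side
ring [0.6461 0.179 ] r 31.4 ears [] 
 ear px [339.9 195.2] 19 [0.6289 0.145  0.0629] max r 0.057 ang -111.4
```

View pics/p1.png

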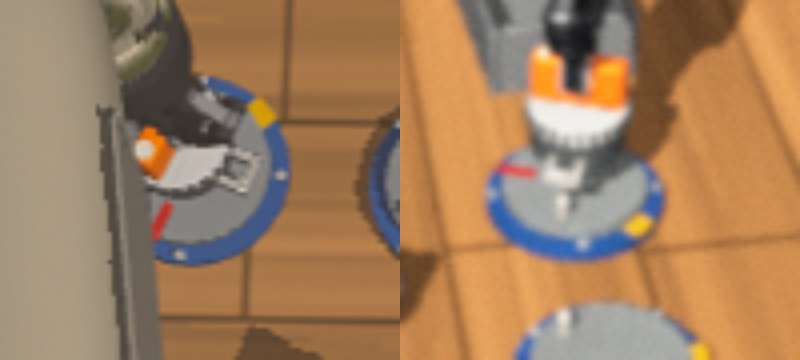

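The hub hangs level with the near ear over its peg (right pane ≈ (563,185)). I'll lower it in small steps and watch the force.

Request:
{"op": "servo_tool", "data": {"targets": [{"xyz": [0, 0.001, 0.008], "twist": [0, 0, 0], "jaw": 0}, {"xyz": [0, 0.001, 0.014], "twist": [0, 0, 0], "jaw": 0}, {"xyz": [0, 0.001, 0.018], "twist": [0, 0, 0], "jaw": 0}, {"xyz": [0, 0.001, 0.021], "twist": [0, 0, 0], "jaw": 0}, {"xyz": [0, 0.001, 0.024], "twist": [0, 0, 0], "jaw": 0}, {"xyz": [0, 0.001, 0.024], "twist": [0, 0, 0], "jaw": 0}]}}

```text
clock: 6.5
tcp_pos: [0.6474, 0.1935, 0.0625]
orientation: [-0.0, 0.839, 0.544, 0.001]
wrist_force: [0.6, 0.6, -5.0]
finger_gap: 0.015
```

```bash
python3 g.py .6475,.1925,.0494,65.8
```

```text
t 6.5 tcp [0.6474 0.1935 0.0625] ang 66.0 gap 0.015 F [ 0.6  0.6 -5. ] T [ 0.21 -0.16 -0.05] q6 34
-> (0.6475, 0.1925, 0.0494, 65.8) shift [-0.0009  0.0005  0.0131] twist [ 0.0008 -0.0016  0.0027]
```

The pegs have entered 6 mm without contact. I'll keep going down.

Request:
{"op": "servo_tool", "data": {"targets": [{"xyz": [0, 0, 0.004], "twist": [0, 0, 0], "jaw": 0}, {"xyz": [0, 0, 0.008], "twist": [0, 0, 0], "jaw": 0}, {"xyz": [0, 0, 0.011], "twist": [0, 0, 0], "jaw": 0}, {"xyz": [0, 0, 0.0135], "twist": [0, 0, 0], "jaw": 0}, {"xyz": [0, 0, 0.0135], "twist": [0, 0, 0], "jaw": 0}]}}

```text
clock: 6.92
tcp_pos: [0.6475, 0.1939, 0.0494]
orientation: [-0.0, 0.839, 0.544, 0.001]
wrist_force: [0.8, 1.5, -1.9]
finger_gap: 0.015
```

```bash
python3 g.py .6475,.1925,.1,65.8
```

```text
t 6.9 tcp [0.6475 0.1939 0.0494] ang 66.0 gap 0.015 F [ 0.8  1.5 -1.9] T [ 0.46 -0.01  0.02] q6 34
-> (0.6475, 0.1925, 0.1, 65.8) shift [-0.0011  0.0006 -0.0506] twist [ 0.0007 -0.0024  0.0027]
```

Request:
{"op": "servo_tool", "data": {"targets": [{"xyz": [0, 0, 0], "twist": [0, 0, 0], "jaw": 0.7}, {"xyz": [0, 0, 0], "twist": [0, 0, 0], "jaw": 0.7}, {"xyz": [0, 0, 0], "twist": [0, 0, 0], "jaw": 0.7}, {"xyz": [0, 0, -0.03], "twist": [0, 0, 0], "jaw": 0.7}, {"xyz": [0, 0, -0.065], "twist": [0, 0, 0], "jaw": 0.7}, {"xyz": [0, 0, -0.09], "twist": [0, 0, 0], "jaw": 0.7}, {"xyz": [0, 0, -0.09], "twist": [0, 0, 0], "jaw": 0.7}]}}

```text
clock: 7.5
tcp_pos: [0.6508, 0.1937, 0.1461]
orientation: [0.002, 0.839, 0.544, 0.005]
wrist_force: [0.9, -0.3, 0.9]
finger_gap: 0.0596
```

```bash
python3 g.py .4705,.0895,.10,68.5; python3 -c "
from m import *
c=cam('top');hub2(c,[.4705,.0895])
c=cam('side');hub2(c,[.648,.193],.022);hub2(c,[.4705,.0895]);hub2(c,[.481,-.071])"
```

```text
t 7.5 tcp [0.6508 0.1937 0.1461] ang 65.9 gap 0.0596 F [ 0.9 -0.3  0.9] T [-0.   -0.02 -0.02] q6 34
-> (0.4705, 0.0895, 0.1, 68.5) shift [-0.169  -0.1225  0.0438] twist [ 0.0095 -0.0068 -0.0448]
ring [0.4706 0.0897] r 37.5 ears [(array([0.4859, 0.1337]), np.int32(36)), (array([0.4536, 0.0474]), np.int32(32))] mid [0.4698 0.0905] sep 0.092 ang 69.5
ring [0.6491 0.1867] r 36.8 ears [(array([0.6307, 0.1459]), np.int32(29))] 
ring [0.4713 0.086 ] r 37.7 ears [(array([0.4555, 0.0445]), np.int32(36))] 
ring [ 0.4814 -0.0758] r 37.6 ears [(array([ 0.5018, -0.1165]), np.int32(43))]
```

Request:
{"op": "servo_tool", "data": {"targets": [{"xyz": [-0.033, -0.024, 0], "twist": [0.004, -0.003, -0.02], "jaw": 0.7}, {"xyz": [-0.066, -0.048, 0], "twist": [0.008, -0.006, -0.045], "jaw": 0.7}, {"xyz": [-0.1, -0.072, 0], "twist": [0.009, -0.006, -0.045], "jaw": 0.7}, {"xyz": [-0.134, -0.096, 0], "twist": [0.009, -0.006, -0.045], "jaw": 0.7}, {"xyz": [-0.16, -0.116, 0.0], "twist": [0.009, -0.006, -0.045], "jaw": 0.7}, {"xyz": [-0.169, -0.1225, 0.02], "twist": [0.009, -0.006, -0.045], "jaw": 0.7}, {"xyz": [-0.169, -0.1225, 0.045], "twist": [0.009, -0.006, -0.045], "jaw": 0.7}, {"xyz": [-0.169, -0.1225, 0.06], "twist": [0.009, -0.006, -0.045], "jaw": 0.7}, {"xyz": [-0.169, -0.1225, 0.06], "twist": [0.009, -0.006, -0.045], "jaw": 0.7}]}}

```text
clock: 8.35
tcp_pos: [0.4623, 0.0886, 0.0747]
orientation: [-0.004, 0.827, 0.563, -0.008]
wrist_force: [-0.1, -0.4, 0.2]
finger_gap: 0.0598
```

```bash
python3 g.py .4705,.0895,.026,68.5
```

```text
t 8.3 tcp [0.4623 0.0886 0.0747] ang 68.5 gap 0.0598 F [-0.1 -0.4  0.2] T [ 0.03 -0.02  0.01] q6 23
-> (0.4705, 0.0895, 0.026, 68.5) shift [0.0042 0.0081 0.0486] twist [-0.0158  0.0076 -0.0003]
```

Request:
{"op": "servo_tool", "data": {"targets": [{"xyz": [0.004, 0.008, 0.0], "twist": [-0.012, 0.007, 0], "jaw": 0.7}, {"xyz": [0.004, 0.008, 0.015], "twist": [-0.012, 0.007, 0], "jaw": 0.7}, {"xyz": [0.004, 0.008, 0.03], "twist": [-0.012, 0.007, 0], "jaw": 0.7}, {"xyz": [0.004, 0.008, 0.035], "twist": [-0.012, 0.007, 0], "jaw": 0.7}, {"xyz": [0.004, 0.008, 0.035], "twist": [-0.012, 0.007, 0], "jaw": 0.7}, {"xyz": [0.004, 0.008, 0.035], "twist": [-0.012, 0.007, 0], "jaw": 0.7}]}}

```text
clock: 8.85
tcp_pos: [0.4756, 0.0899, 0.0441]
orientation: [0.001, 0.826, 0.563, 0.002]
wrist_force: [0.4, 0.5, 0.0]
finger_gap: 0.0595
```

```bash
python3 g.py .4705,.0895,.026,68.5
```

```text
t 8.8 tcp [0.4756 0.0899 0.0441] ang 68.5 gap 0.0595 F [0.4 0.5 0. ] T [ 0.03 -0.01 -0.06] q6 23
-> (0.4705, 0.0895, 0.026, 68.5) shift [-0.0023 -0.0046  0.0181] twist [ 0.0036 -0.0027  0.0005]
```

Request:
{"op": "servo_tool", "data": {"targets": [{"xyz": [-0.001, -0.003, 0.01], "twist": [0.003, -0.002, 0], "jaw": 0.7}, {"xyz": [-0.001, -0.003, 0.018], "twist": [0.003, -0.002, 0], "jaw": 0.7}, {"xyz": [-0.001, -0.003, 0.018], "twist": [0.003, -0.002, 0], "jaw": 0.7}, {"xyz": [-0.001, -0.003, 0.018], "twist": [0.003, -0.002, 0], "jaw": 0.7}, {"xyz": [-0.001, -0.003, 0.018], "twist": [0.003, -0.002, 0], "jaw": 0.7}, {"xyz": [-0.001, -0.003, 0.018], "twist": [0.003, -0.002, 0], "jaw": 0.7}]}}

```text
clock: 9.35
tcp_pos: [0.4722, 0.09, 0.0258]
orientation: [0.0, 0.826, 0.563, 0.0]
wrist_force: [0.1, -0.1, 0.9]
finger_gap: 0.0598
```

```bash
python3 g.py .4705,.0895,.026,68.5
```

```text
t 9.3 tcp [0.4722 0.09   0.0258] ang 68.5 gap 0.0598 F [ 0.1 -0.1  0.9] T [ 0.03 -0.01  0.04] q6 23
-> (0.4705, 0.0895, 0.026, 68.5) shift [-0.001  -0.0014 -0.0002] twist [ 0.0006 -0.0007  0.0003]
```

Request:
{"op": "servo_tool", "data": {"targets": [{"xyz": [0, 0, 0], "twist": [0, 0, 0], "jaw": 0.3}, {"xyz": [0, 0, 0], "twist": [0, 0, 0], "jaw": 0}, {"xyz": [0, 0, 0], "twist": [0, 0, 0], "jaw": 0}, {"xyz": [0, 0, 0], "twist": [0, 0, 0], "jaw": 0}, {"xyz": [0, 0, 0], "twist": [0, 0, 0], "jaw": 0}, {"xyz": [0, 0, -0.03], "twist": [0, 0, 0], "jaw": 0}, {"xyz": [0, 0, -0.06], "twist": [0, 0, 0], "jaw": 0}, {"xyz": [0, 0, -0.09], "twist": [0, 0, 0], "jaw": 0}, {"xyz": [0, 0, -0.12], "twist": [0, 0, 0], "jaw": 0}, {"xyz": [0, 0, -0.12], "twist": [0, 0, 0], "jaw": 0}, {"xyz": [0, 0, -0.12], "twist": [0, 0, 0], "jaw": 0}]}}

```text
clock: 10.27
tcp_pos: [0.4727, 0.0899, 0.1463]
orientation: [0.001, 0.827, 0.563, 0.001]
wrist_force: [-0.6, -0.4, -6.1]
finger_gap: 0.015
```

```bash
python3 g.py .64,.006,.085,131.5
python3 - <<'E'
from m import *
c=cam('top'); hub2(c,[.4705,.0895],.118)
c=cam('side'); hub2(c,[.4705,.0895],.118);hub2(c,[.481,-.071])
E
```

```text
t 10.3 tcp [0.4727 0.0899 0.1463] ang 68.5 gap 0.015 F [-0.6 -0.4 -6.1] T [-0.01 -0.04  0.03] q6 23
-> (0.64, 0.006, 0.085, 131.5) shift [-0.0169  0.1862  0.0618] twist [ 3.0000e-03  1.0000e-04 -1.0993e+00]
ring [0.4638 0.0733] r 32.6 ears [] 
ring [0.4704 0.0827] r 38.4 ears [(array([0.4529, 0.0431]), np.int32(36))] 
ring [ 0.4812 -0.0767] r 37.9 ears [(array([ 0.5018, -0.1169]), np.int32(41))]
```

Request:
{"op": "servo_tool", "data": {"targets": [{"xyz": [-0.002, 0.021, 0], "twist": [0, 0, -0.12], "jaw": 0}, {"xyz": [-0.004, 0.042, 0], "twist": [0, 0, -0.24], "jaw": 0}, {"xyz": [-0.006, 0.063, 0], "twist": [0, 0, -0.36], "jaw": 0}, {"xyz": [-0.008, 0.084, 0], "twist": [0, 0, -0.48], "jaw": 0}, {"xyz": [-0.01, 0.105, 0], "twist": [0, 0, -0.6], "jaw": 0}, {"xyz": [-0.012, 0.126, 0], "twist": [0, 0, -0.72], "jaw": 0}, {"xyz": [-0.014, 0.147, 0.0], "twist": [0, 0, -0.84], "jaw": 0}, {"xyz": [-0.016, 0.168, 0.02], "twist": [0, 0, -0.96], "jaw": 0}, {"xyz": [-0.017, 0.186, 0.04], "twist": [0, 0, -1.06], "jaw": 0}, {"xyz": [-0.017, 0.186, 0.06], "twist": [0, 0, -1.1], "jaw": 0}, {"xyz": [-0.017, 0.186, 0.06], "twist": [0, 0, -1.1], "jaw": 0}, {"xyz": [-0.017, 0.186, 0.06], "twist": [0, 0, -1.1], "jaw": 0}]}}

```text
clock: 11.37
tcp_pos: [0.6351, 0.0064, 0.0815]
orientation: [-0.004, 0.411, 0.912, -0.001]
wrist_force: [0.6, 0.5, -4.2]
finger_gap: 0.0151
```

Request:
{"op": "servo_tool", "data": {"targets": [{"xyz": [0, 0, 0], "twist": [0, 0, 0], "jaw": 0}, {"xyz": [0, 0, 0], "twist": [0, 0, 0], "jaw": 0}]}}

```text
clock: 11.53
tcp_pos: [0.6388, 0.0063, 0.0865]
orientation: [0.0, 0.411, 0.912, 0.0]
wrist_force: [0.1, 0.2, -3.9]
finger_gap: 0.0152
```

Run:
```python
from m import *
from g import go
go(.64,.006,.0485,131.5)
c=cam('side'); hub2(c,[.64,.006],.058); ears(c,np.array([.64,.006]),.058)
c=cam('top'); hub2(c,[.64,.006],.058); ears(c,np.array([.64,.006]),.058)
```

```text
t 11.5 tcp [0.6388 0.0063 0.0865] ang 131.5 gap 0.0152 F [ 0.1  0.2 -3.9] T [ 0.03 -0.03 -0.  ] q6 -48
-> (0.64, 0.006, 0.0485, 131.5) shift [-0.001   0.0007  0.038 ] twist [0.0011 0.0005 0.0004]
ring [6.367e-01 2.000e-04] r 39.3 ears [(array([ 0.668 , -0.0335]), np.int32(51)), (array([0.6004, 0.031 ]), np.int32(25))] mid [ 0.6342 -0.0012] sep 0.093 ang 136.3
 ear px [337.2 222.1] 32 [0.6004 0.0275 0.0709] max r 0.053 ang 151.4
 ear px [343.7 230.7] 15 [ 0.6094 -0.0161  0.0798] max r 0.039 ang -144.2
 ear px [366.2 235.6] 84 [ 0.664  -0.0325  0.0705] max r 0.057 ang -58.0
 ear px [351.1 234.6] 31 [ 0.626  -0.0285  0.0754] max r 0.04 ang -112.1Traceback (most recent call last):
  File "<stdin>", line 5, in <module>
  File "m.py", line 45, in hub2
    (x,y),r=cv2.minEnclosingCircle((Q*1e3).astype(np.float32)); ctr=np.array([x,y])/1e3
            ~~~~~~~~~~~~~~~~~~~~~~^^^^^^^^^^^^^^^^^^^^^^^^^^^^
cv2.error: OpenCV(4.12.0) /io/opencv/modules/imgproc/src/shapedescr.cpp:201: error: (-215:Assertion failed) count >= 0 && (depth == CV_32F || depth == CV_32S) in function 'minEnclosingCircle'
```

Request:
{"op": "servo_tool", "data": {"targets": [{"xyz": [0, 0, 0.008], "twist": [0, 0, 0], "jaw": 0}, {"xyz": [0, 0, 0.014], "twist": [0, 0, 0], "jaw": 0}, {"xyz": [0, 0, 0.018], "twist": [0, 0, 0], "jaw": 0}, {"xyz": [0, 0, 0.021], "twist": [0, 0, 0], "jaw": 0}, {"xyz": [0, 0, 0.025], "twist": [0, 0, 0], "jaw": 0}, {"xyz": [0, 0, 0.025], "twist": [0, 0, 0], "jaw": 0}]}}

```text
clock: 12.13
tcp_pos: [0.6405, 0.0069, 0.0616]
orientation: [0.002, 0.41, 0.912, 0.002]
wrist_force: [2.1, 2.9, -0.1]
finger_gap: 0.0154
```

```bash
python3 g.py .64,.006,.0485,131.5
```

```text
t 12.1 tcp [0.6405 0.0069 0.0616] ang 131.6 gap 0.0154 F [ 2.1  2.9 -0.1] T [ 0.85 -0.7  -0.03] q6 -48
-> (0.64, 0.006, 0.0485, 131.5) shift [-0.0003 -0.001   0.0131] twist [0.0047 0.0012 0.0012]
```

Request:
{"op": "servo_tool", "data": {"targets": [{"xyz": [0, 0.0015, -0.001], "twist": [0, 0, 0], "jaw": 0}, {"xyz": [0, 0.0015, 0.002], "twist": [0, 0, 0], "jaw": 0}, {"xyz": [0, 0.0015, 0.004], "twist": [0, 0, 0], "jaw": 0}, {"xyz": [0, 0.0015, 0.004], "twist": [0, 0, 0], "jaw": 0}]}}

```text
clock: 12.47
tcp_pos: [0.6403, 0.0081, 0.0573]
orientation: [0.0, 0.41, 0.912, 0.001]
wrist_force: [2.5, 5.0, -4.0]
finger_gap: 0.0156
```

Run:
```python
from m import *
from g import go
go(.64,.006,.0485,131.5)
t=cam('top')['color'][155:235,280:370,::-1];s=cam('side')['color'][195:285,305:405,::-1]
cv2.imwrite('pics/p2.png',np.hstack([cv2.resize(t,(400,360),interpolation=2),cv2.resize(s,(400,360),interpolation=2)]))
```

```text
t 12.5 tcp [0.6403 0.0081 0.0573] ang 131.6 gap 0.0156 F [ 2.5  5.  -4. ] T [ 1.36 -0.63 -0.06] q6 -48
-> (0.64, 0.006, 0.0485, 131.5) shift [-0.0014 -0.0016  0.0088] twist [ 0.0026 -0.0004  0.0016]
```

View pics/p2.png

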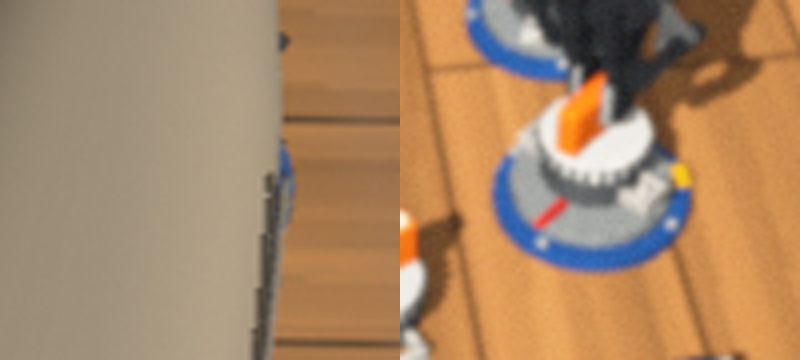

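The near ear is on its peg (right pane, (645,185)) and the hub is sliding down with mild side force. I'll ease it sideways along that force and finish the descent.

Request:
{"op": "servo_tool", "data": {"targets": [{"xyz": [0.0005, 0.0015, 0.002], "twist": [0, 0, 0], "jaw": 0}, {"xyz": [0.0005, 0.0015, 0.005], "twist": [0, 0, 0], "jaw": 0}, {"xyz": [0.0005, 0.0015, 0.0085], "twist": [0, 0, 0], "jaw": 0}, {"xyz": [0.0005, 0.0015, 0.0095], "twist": [0, 0, 0], "jaw": 0}, {"xyz": [0.0005, 0.0015, 0.0095], "twist": [0, 0, 0], "jaw": 0}]}}

```text
clock: 12.98
tcp_pos: [0.6402, 0.0086, 0.048]
orientation: [-0.0, 0.41, 0.912, 0.0]
wrist_force: [-3.8, 3.2, 7.1]
finger_gap: 0.015
```

```bash
python3 g.py .64,.006,.0485,131.5
```

```text
t 13.0 tcp [0.6402 0.0086 0.048 ] ang 131.5 gap 0.015 F [-3.8  3.2  7.1] T [0.95 0.49 0.  ] q6 -48
-> (0.64, 0.006, 0.0485, 131.5) shift [-0.0018 -0.0019 -0.0005] twist [ 0.0006 -0.0005  0.0008]
```

Bottomed out. Release, lift, then on to H1.

Request:
{"op": "servo_tool", "data": {"targets": [{"xyz": [0, 0, 0], "twist": [0, 0, 0], "jaw": 0.7}, {"xyz": [0, 0, 0], "twist": [0, 0, 0], "jaw": 0.7}, {"xyz": [0, 0, 0], "twist": [0, 0, 0], "jaw": 0.7}, {"xyz": [0, 0, -0.03], "twist": [0, 0, 0], "jaw": 0.7}, {"xyz": [0, 0, -0.065], "twist": [0, 0, 0], "jaw": 0.7}, {"xyz": [0, 0, -0.08], "twist": [0, 0, 0], "jaw": 0.7}, {"xyz": [0, 0, -0.08], "twist": [0, 0, 0], "jaw": 0.7}, {"xyz": [0, 0, -0.08], "twist": [0, 0, 0], "jaw": 0.7}, {"xyz": [0, 0, -0.08], "twist": [0, 0, 0], "jaw": 0.7}]}}

```text
clock: 13.73
tcp_pos: [0.64, 0.0081, 0.126]
orientation: [-0.001, 0.411, 0.912, -0.0]
wrist_force: [-0.1, -0.3, -0.3]
finger_gap: 0.0598
```

```bash
python3 g.py .4809,-.0712,.06,113; python3 -c "
from m import *
c=cam('top');hub2(c,[.481,-.071])
c=cam('side');hub2(c,[.648,.193],.022);hub2(c,[.639,.006],.022);hub2(c,[.481,-.071])"
```

```text
t 13.7 tcp [0.64   0.0081 0.126 ] ang 131.5 gap 0.0598 F [-0.1 -0.3 -0.3] T [ 0.06  0.05 -0.02] q6 -48
-> (0.4809, -0.0712, 0.06, 113.0) shift [ 0.046  -0.1716  0.0661] twist [-0.0009 -0.0009  0.3233]
ring [ 0.4804 -0.0712] r 37.4 ears [(array([ 0.4998, -0.1134]), np.int32(32)), (array([ 0.4544, -0.0392]), np.int32(5))] mid [ 0.4771 -0.0763] sep 0.087 ang 121.5
ring [0.6491 0.1867] r 36.8 ears [(array([0.6307, 0.1463]), np.int32(26))] 
ring [0.6391 0.0012] r 38.7 ears [(array([ 0.6705, -0.0301]), np.int32(41)), (array([0.6027, 0.0345]), np.int32(21))] mid [0.6366 0.0022] sep 0.094 ang 136.4
ring [ 0.4813 -0.0763] r 37.7 ears [(array([ 0.5015, -0.1159]), np.int32(38))]
```

Request:
{"op": "servo_tool", "data": {"targets": [{"xyz": [0.009, -0.034, 0], "twist": [0, 0, 0.1], "jaw": 0.7}, {"xyz": [0.018, -0.068, 0], "twist": [0, 0, 0.2], "jaw": 0.7}, {"xyz": [0.027, -0.102, 0], "twist": [0, 0, 0.3], "jaw": 0.7}, {"xyz": [0.036, -0.136, 0], "twist": [0, 0, 0.323], "jaw": 0.7}, {"xyz": [0.043, -0.162, 0], "twist": [0, 0, 0.323], "jaw": 0.7}, {"xyz": [0.046, -0.1716, 0.02], "twist": [0, 0, 0.323], "jaw": 0.7}, {"xyz": [0.046, -0.1716, 0.045], "twist": [0, 0, 0.323], "jaw": 0.7}, {"xyz": [0.046, -0.1716, 0.066], "twist": [0, 0, 0.323], "jaw": 0.7}, {"xyz": [0.046, -0.1716, 0.066], "twist": [0, 0, 0.323], "jaw": 0.7}, {"xyz": [0.046, -0.1716, 0.066], "twist": [0, 0, 0.323], "jaw": 0.7}, {"xyz": [0.046, -0.1716, 0.066], "twist": [0, 0, 0.323], "jaw": 0.7}]}}

```text
clock: 14.75
tcp_pos: [0.4818, -0.071, 0.0613]
orientation: [-0.0, 0.552, 0.834, 0.0]
wrist_force: [0.2, -0.5, 0.3]
finger_gap: 0.06
```

```bash
python3 g.py .4809,-.0712,.026,113
```

```text
t 14.8 tcp [ 0.4818 -0.071   0.0613] ang 113.0 gap 0.06 F [ 0.2 -0.5  0.3] T [-0.03 -0.03  0.02] q6 -41
-> (0.4809, -0.0712, 0.026, 113.0) shift [ 0.0001 -0.001   0.0353] twist [ 0.0001 -0.0005  0.0008]
```

Request:
{"op": "servo_tool", "data": {"targets": [{"xyz": [0, -0.0005, 0.015], "twist": [0, 0, 0], "jaw": 0.7}, {"xyz": [0, -0.0005, 0.03], "twist": [0, 0, 0], "jaw": 0.7}, {"xyz": [0, -0.0005, 0.035], "twist": [0, 0, 0], "jaw": 0.7}, {"xyz": [0, -0.0005, 0.035], "twist": [0, 0, 0], "jaw": 0.3}, {"xyz": [0, -0.0005, 0.035], "twist": [0, 0, 0], "jaw": 0.0}, {"xyz": [0, -0.0005, 0.035], "twist": [0, 0, 0], "jaw": 0.0}, {"xyz": [0, -0.0005, 0.035], "twist": [0, 0, 0], "jaw": 0}, {"xyz": [0, -0.0005, 0.035], "twist": [0, 0, 0], "jaw": 0}, {"xyz": [0, -0.0005, 0.005], "twist": [0, 0, 0], "jaw": 0}, {"xyz": [0, -0.0005, -0.03], "twist": [0, 0, 0], "jaw": 0}, {"xyz": [0, -0.0005, -0.06], "twist": [0, 0, 0], "jaw": 0}, {"xyz": [0, -0.0005, -0.075], "twist": [0, 0, 0], "jaw": 0}]}}

```text
clock: 15.75
tcp_pos: [0.4823, -0.0716, 0.1392]
orientation: [0.002, 0.552, 0.834, 0.001]
wrist_force: [1.6, 0.6, -5.4]
finger_gap: 0.0152
```

Request:
{"op": "servo_tool", "data": {"targets": [{"xyz": [0, 0, 0], "twist": [0, 0, 0], "jaw": 0}, {"xyz": [0, 0, 0], "twist": [0, 0, 0], "jaw": 0}]}}

```text
clock: 15.92
tcp_pos: [0.4813, -0.0713, 0.1359]
orientation: [0.0, 0.552, 0.834, 0.0]
wrist_force: [0.2, 0.4, -7.0]
finger_gap: 0.015
```

```bash
python3 g.py .669,-.211,.085,71.3
```

```text
t 15.9 tcp [ 0.4813 -0.0713  0.1359] ang 113.0 gap 0.015 F [ 0.2  0.4 -7. ] T [-0.03  0.03 -0.01] q6 -41
-> (0.669, -0.211, 0.085, 71.3) shift [-0.202   0.118   0.0511] twist [ 1.000e-03 -1.000e-04  7.284e-01]
```

Request:
{"op": "servo_tool", "data": {"targets": [{"xyz": [-0.025, 0.015, 0], "twist": [0, 0, 0.1], "jaw": 0}, {"xyz": [-0.05, 0.03, 0], "twist": [0, 0, 0.2], "jaw": 0}, {"xyz": [-0.075, 0.045, 0], "twist": [0, 0, 0.3], "jaw": 0}, {"xyz": [-0.1, 0.06, 0], "twist": [0, 0, 0.4], "jaw": 0}, {"xyz": [-0.125, 0.075, 0], "twist": [0, 0, 0.5], "jaw": 0}, {"xyz": [-0.15, 0.09, 0], "twist": [0, 0, 0.6], "jaw": 0}, {"xyz": [-0.175, 0.104, 0.0], "twist": [0, 0, 0.7], "jaw": 0}, {"xyz": [-0.192, 0.114, 0.01], "twist": [0, 0, 0.728], "jaw": 0}, {"xyz": [-0.2, 0.119, 0.03], "twist": [0, 0, 0.728], "jaw": 0}, {"xyz": [-0.2, 0.119, 0.05], "twist": [0, 0, 0.728], "jaw": 0}, {"xyz": [-0.2, 0.119, 0.05], "twist": [0, 0, 0.728], "jaw": 0}, {"xyz": [-0.2, 0.119, 0.05], "twist": [0, 0, 0.728], "jaw": 0}]}}

```text
clock: 16.92
tcp_pos: [0.6656, -0.2072, 0.0811]
orientation: [-0.004, 0.812, 0.583, -0.002]
wrist_force: [-0.1, 1.2, -5.3]
finger_gap: 0.0154
```

Request:
{"op": "servo_tool", "data": {"targets": [{"xyz": [0, 0, 0], "twist": [0, 0, 0], "jaw": 0}, {"xyz": [0, 0, 0], "twist": [0, 0, 0], "jaw": 0}]}}

```text
clock: 17.08
tcp_pos: [0.6693, -0.2086, 0.0869]
orientation: [0.0, 0.812, 0.583, 0.001]
wrist_force: [-0.1, 0.2, -4.9]
finger_gap: 0.0148
```

```bash
python3 g.py .669,-.209,.0485,71.2
```

```text
t 17.1 tcp [ 0.6693 -0.2086  0.0869] ang 71.3 gap 0.0148 F [-0.1  0.2 -4.9] T [-0.07 -0.04  0.04] q6 -5
-> (0.669, -0.209, 0.0485, 71.2) shift [-0.0005 -0.0002  0.0384] twist [ 0.0013 -0.0004  0.0025]
```

Request:
{"op": "servo_tool", "data": {"targets": [{"xyz": [0, 0, 0.008], "twist": [0, 0, 0], "jaw": 0}, {"xyz": [0, 0, 0.014], "twist": [0, 0, 0], "jaw": 0}, {"xyz": [0, 0, 0.018], "twist": [0, 0, 0], "jaw": 0}, {"xyz": [0, 0, 0.021], "twist": [0, 0, 0], "jaw": 0}, {"xyz": [0, 0, 0.025], "twist": [0, 0, 0], "jaw": 0}, {"xyz": [0, 0, 0.025], "twist": [0, 0, 0], "jaw": 0}]}}

```text
clock: 17.58
tcp_pos: [0.6693, -0.2087, 0.0604]
orientation: [0.0, 0.812, 0.583, 0.0]
wrist_force: [2.5, -0.5, -7.5]
finger_gap: 0.0151
```

```bash
python3 g.py .669,-.209,.0485,71.2
```

```text
t 17.6 tcp [ 0.6693 -0.2087  0.0604] ang 71.3 gap 0.0151 F [ 2.5 -0.5 -7.5] T [-0.13 -0.5  -0.01] q6 -5
-> (0.669, -0.209, 0.0485, 71.2) shift [-0.0003 -0.0002  0.0119] twist [ 0.0006 -0.0006  0.0022]
```

Request:
{"op": "servo_tool", "data": {"targets": [{"xyz": [0, 0.001, 0.003], "twist": [0, 0, 0], "jaw": 0}, {"xyz": [0, 0.001, 0.006], "twist": [0, 0, 0], "jaw": 0}, {"xyz": [0, 0.001, 0.009], "twist": [0, 0, 0], "jaw": 0}, {"xyz": [0, 0.001, 0.012], "twist": [0, 0, 0], "jaw": 0}, {"xyz": [0, 0.001, 0.0125], "twist": [0, 0, 0], "jaw": 0}, {"xyz": [0, 0.001, 0.0125], "twist": [0, 0, 0], "jaw": 0}]}}

```text
clock: 18.08
tcp_pos: [0.6699, -0.2088, 0.0494]
orientation: [0.0, 0.812, 0.583, 0.0]
wrist_force: [-3.1, 1.7, 1.0]
finger_gap: 0.0154
```

```bash
python3 g.py .669,-.209,.0485,71.2
python3 - <<'E'
from m import *
c=cam('side')
for p in ([.648,.194],[.639,.008],[.669,-.209]): hub2(c,p,.022)
c=c['color'][150:350,290:450,::-1]; cv2.imwrite('pics/p3.png',cv2.resize(c,(480,600),interpolation=2))
E
```

```text
t 18.1 tcp [ 0.6699 -0.2088  0.0494] ang 71.3 gap 0.0154 F [-3.1  1.7  1. ] T [ 0.26  0.58 -0.13] q6 -5
-> (0.669, -0.209, 0.0485, 71.2) shift [-0.0004 -0.0008  0.0009] twist [ 0.0006 -0.0005  0.0023]
ring [0.6488 0.186 ] r 36.9 ears [(array([0.63  , 0.1453]), np.int32(23))] 
ring [6.379e-01 6.000e-04] r 39.1 ears [(array([ 0.6701, -0.0301]), np.int32(44)), (array([0.6024, 0.0345]), np.int32(20))] mid [0.6362 0.0022] sep 0.094 ang 136.3
ring [ 0.6685 -0.2126] r 37.6 ears [(array([ 0.6543, -0.2552]), np.int32(62))]
```

View pics/p3.png

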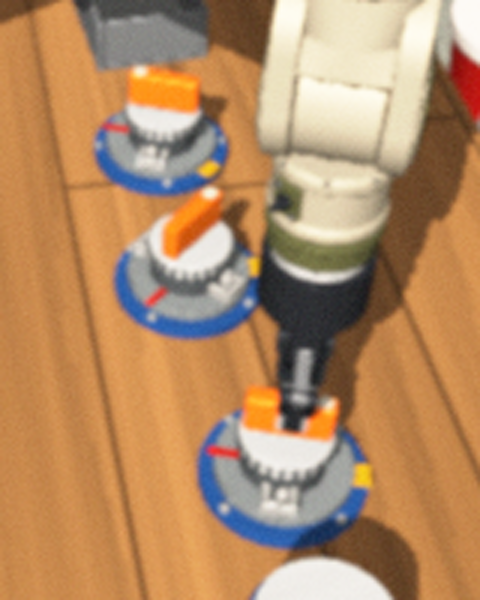

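All three hubs look seated in the picture. I'll let go of the third and check all the wing-top heights, which should be about 0.096.

Request:
{"op": "servo_tool", "data": {"targets": [{"xyz": [0, 0, 0], "twist": [0, 0, 0], "jaw": 0.5}, {"xyz": [0, 0, 0], "twist": [0, 0, 0], "jaw": 0.5}, {"xyz": [0, 0, 0], "twist": [0, 0, 0], "jaw": 0.5}, {"xyz": [0, 0, 0], "twist": [0, 0, 0], "jaw": 0.5}, {"xyz": [0, 0, 0], "twist": [0, 0, 0], "jaw": 0.5}]}}

```text
clock: 18.55
tcp_pos: [0.6702, -0.2092, 0.0487]
orientation: [0.0, 0.812, 0.583, 0.0]
wrist_force: [-1.1, 0.3, -0.2]
finger_gap: 0.0424
```

```bash
cat >> m.py <<'E'
def wingz(c,p):
    C=cloud(c); k=(np.hypot(C[...,0]-p[0],C[...,1]-p[1])<.036)&(masks(c)['orange']>0)
    z=C[k][:,2]; print('wing z 75-98pct',np.percentile(z,[75,90,98]).round(4) if len(z) else None,end=' ')
    D=np.hypot(C[...,0]-p[0],C[...,1]-p[1]); q=C[(D<.034)&(C[...,2]>.045)&(C[...,2]<.075)&(masks(c)['orange']==0)][:,2]; print('ring top',np.median(q).round(4),'IQR',np.percentile(q,[25,75]).round(4))
E
python3 - <<'E'
from m import *
from g import go
go(.669,-.209,.0485,71.2)
for n in('side','top'):
    c=cam(n)
    for p in ([.648,.194],[.639,.008],[.669,-.209]): 
        try: wingz(c,p)
        except Exception as e: print('x')
E
```

```text
t 18.6 tcp [ 0.6702 -0.2092  0.0487] ang 71.3 gap 0.0424 F [-1.1  0.3 -0.2] T [ 0.02  0.02 -0.02] q6 -5
-> (0.669, -0.209, 0.0485, 71.2) shift [-0.0002 -0.0012  0.0002] twist [ 0.0008 -0.0005  0.0021]
wing z 75-98pct [0.0932 0.0958 0.0975] ring top 0.0597 IQR [0.0581 0.061 ]
wing z 75-98pct [0.0954 0.097  0.0981] ring top 0.0605 IQR [0.0591 0.0615]
wing z 75-98pct [0.0953 0.097  0.1243] ring top 0.0603 IQR [0.0593 0.0613]
wing z 75-98pct [0.0969 0.0986 0.1009] ring top 0.0607 IQR [0.0593 0.062 ]
wing z 75-98pct [0.0974 0.0987 0.1   ] ring top 0.0602 IQR [0.0587 0.0618]
wing z 75-98pct None x
  return _methods._mean(a, axis=axis, dtype=dtype,
  ret = ret.dtype.type(ret / rcount)
```

Ring tops are at 0.060 on all three, so they are fully seated. Now test S3's hub: regrip, turn clockwise (twist +) about 1.5 rad, and watch the pointer.

Request:
{"op": "servo_tool", "data": {"targets": [{"xyz": [0, 0, 0], "twist": [0, 0, 0], "jaw": 0}, {"xyz": [0, 0, 0], "twist": [0, 0, 0], "jaw": 0}, {"xyz": [0, 0, 0], "twist": [0, 0, 0], "jaw": 0}, {"xyz": [0, 0, 0], "twist": [0, 0, 0.12], "jaw": 0}, {"xyz": [0, 0, 0], "twist": [0, 0, 0.24], "jaw": 0}, {"xyz": [0, 0, 0], "twist": [0, 0, 0.36], "jaw": 0}, {"xyz": [0, 0, 0], "twist": [0, 0, 0.48], "jaw": 0}, {"xyz": [0, 0, 0], "twist": [0, 0, 0.6], "jaw": 0}, {"xyz": [0, 0, 0], "twist": [0, 0, 0.72], "jaw": 0}, {"xyz": [0, 0, 0], "twist": [0, 0, 0.84], "jaw": 0}, {"xyz": [0, 0, 0], "twist": [0, 0, 0.96], "jaw": 0}, {"xyz": [0, 0, 0], "twist": [0, 0, 1.08], "jaw": 0}], "squeeze": 60}}

```text
clock: 19.65
tcp_pos: [0.6691, -0.21, 0.0487]
orientation: [0.001, 0.997, 0.079, -0.001]
wrist_force: [-3.3, -1.4, 2.5]
finger_gap: 0.015
```

```bash
cat >> m.py <<'E'
ST={1:(.648,.194,-45.5),2:(.639,.008,6.5),3:(.6695,-.209,-12.7)}
def pointer(c,i):
    x,y,mk=ST[i]; hsv=cv2.cvtColor(c['color'],cv2.COLOR_RGB2HSV)
    m=cv2.bitwise_or(cv2.inRange(hsv,(0,130,60),(6,255,255)),cv2.inRange(hsv,(172,130,60),(180,255,255)))
    C=cloud(c); D=np.hypot(C[...,0]-x,C[...,1]-y)
    for n,mm in(('red',(m>0)&(D<.066)&(D>.03)&(C[...,2]<.035)),('yel',(masks(c)['yellow']>0)&(D<.075)&(D>.045)&(C[...,2]<.03))):
        for cc,a,b in blobs(mm.astype(np.uint8),5,300):
            p=onz(c,*cc,.022 if n=='red' else .012)[:2]-[x,y]; print('stand',i,n,a,'ang',np.degrees(np.arctan2(p[1],p[0])).round(1),'r',np.hypot(*p).round(3))
E
python3 - <<'E'
from m import *
from g import go
go(.6700,-.209,.0485,71.2)
pointer(cam('side'),3)
E
```

```text
t 19.6 tcp [ 0.6691 -0.21    0.0487] ang 9.1 gap 0.015 F [-3.3 -1.4  2.5] T [-0.49  0.65  0.09] q6 57
-> (0.67, -0.209, 0.0485, 71.2) shift [ 0.001  -0.0008  0.0002] twist [ 2.0000e-04  1.8000e-03 -1.0844e+00]
stand 3 red 24 ang 160.4 r 0.045
stand 3 yel 35 ang -13.9 r 0.063
```

Clockwise runs loose: the pointer stayed at 160°. I'll go on clockwise to about 3 rad in all, then drive anticlockwise.

Request:
{"op": "servo_tool", "data": {"targets": [{"xyz": [0, 0, 0], "twist": [0, 0, 0.12], "jaw": 0}, {"xyz": [0, 0, 0], "twist": [0, 0, 0.24], "jaw": 0}, {"xyz": [0, 0, 0], "twist": [0, 0, 0.36], "jaw": 0}, {"xyz": [0, 0, 0], "twist": [0, 0, 0.48], "jaw": 0}, {"xyz": [0, 0, 0], "twist": [0, 0, 0.6], "jaw": 0}, {"xyz": [0, 0, 0], "twist": [0, 0, 0.72], "jaw": 0}, {"xyz": [0, 0, 0], "twist": [0, 0, 0.84], "jaw": 0}, {"xyz": [0, 0, 0], "twist": [0, 0, 0.96], "jaw": 0}, {"xyz": [0, 0, 0], "twist": [0, 0, 1.08], "jaw": 0}, {"xyz": [0, 0, 0], "twist": [0, 0, 1.2], "jaw": 0}, {"xyz": [0, 0, 0], "twist": [0, 0, 1.32], "jaw": 0}, {"xyz": [0, 0, 0], "twist": [0, 0, 1.44], "jaw": 0}]}}

```text
clock: 20.7
tcp_pos: [0.6682, -0.2083, 0.0487]
orientation: [0.0, 0.803, -0.596, -0.002]
wrist_force: [-6.4, 2.8, 5.0]
finger_gap: 0.015
```

Request:
{"op": "servo_tool", "data": {"targets": [{"xyz": [0, 0, 0], "twist": [0, 0, 0.12], "jaw": 0}, {"xyz": [0, 0, 0], "twist": [0, 0, 0.24], "jaw": 0}, {"xyz": [0, 0, 0], "twist": [0, 0, 0.36], "jaw": 0}, {"xyz": [0, 0, 0], "twist": [0, 0, 0.45], "jaw": 0}, {"xyz": [0, 0, 0], "twist": [0, 0, 0.45], "jaw": 0}, {"xyz": [0, 0, 0], "twist": [0, 0, 0.45], "jaw": 0}]}}

```text
clock: 21.2
tcp_pos: [0.6682, -0.2075, 0.0487]
orientation: [-0.0, -0.652, 0.759, 0.002]
wrist_force: [-6.1, 3.3, 5.3]
finger_gap: 0.015
```

Run:
```python
from m import *
from g import go
go(.6700,-.209,.0485,-90)
pointer(cam('side'),3)
```

```text
t 21.2 tcp [ 0.6682 -0.2075  0.0487] ang -98.7 gap 0.015 F [-6.1  3.3  5.3] T [0.64 1.17 0.06] q6 165
-> (0.67, -0.209, 0.0485, -90) shift [ 0.0012 -0.002   0.0002] twist [ 0.003   0.0024 -0.1513]
stand 3 red 28 ang 158.8 r 0.044
stand 3 yel 36 ang -13.7 r 0.063
```

Request:
{"op": "servo_tool", "data": {"targets": [{"xyz": [0.001, -0.001, 0], "twist": [0, 0, -0.12], "jaw": 0}, {"xyz": [0.001, -0.001, 0], "twist": [0, 0, -0.24], "jaw": 0}, {"xyz": [0.001, -0.001, 0], "twist": [0, 0, -0.36], "jaw": 0}, {"xyz": [0.001, -0.001, 0], "twist": [0, 0, -0.48], "jaw": 0}, {"xyz": [0.001, -0.001, 0], "twist": [0, 0, -0.6], "jaw": 0}, {"xyz": [0.001, -0.001, 0], "twist": [0, 0, -0.72], "jaw": 0}, {"xyz": [0.001, -0.001, 0], "twist": [0, 0, -0.84], "jaw": 0}, {"xyz": [0.001, -0.001, 0], "twist": [0, 0, -0.96], "jaw": 0}, {"xyz": [0.001, -0.001, 0], "twist": [0, 0, -1.08], "jaw": 0}, {"xyz": [0.001, -0.001, 0], "twist": [0, 0, -1.2], "jaw": 0}, {"xyz": [0.001, -0.001, 0], "twist": [0, 0, -1.32], "jaw": 0}, {"xyz": [0.001, -0.001, 0], "twist": [0, 0, -1.44], "jaw": 0}]}}

```text
clock: 22.25
tcp_pos: [0.6704, -0.2097, 0.0487]
orientation: [-0.001, 0.99, -0.138, -0.0]
wrist_force: [-2.0, 0.5, 2.1]
finger_gap: 0.0144
```

Run:
```python
from m import *
from g import go
go(.6695,-.209,.0485,-10)
pointer(cam('side'),3)
pointer(cam('top'),3)
```

```text
t 22.2 tcp [ 0.6704 -0.2097  0.0487] ang -15.9 gap 0.0144 F [-2.   0.5  2.1] T [ 0.18  0.46 -0.23] q6 82
-> (0.6695, -0.209, 0.0485, -10) shift [-0.001  -0.0004  0.0002] twist [-0.001   0.0006 -0.1022]
stand 3 red 29 ang -141.5 r 0.043
stand 3 yel 36 ang -13.9 r 0.062
```

Anticlockwise grips and the pointer moved to -141.5°. It needs another 128° (2.23 rad).

Request:
{"op": "servo_tool", "data": {"targets": [{"xyz": [0, 0, 0], "twist": [0, 0, -0.12], "jaw": 0}, {"xyz": [0, 0, 0], "twist": [0, 0, -0.24], "jaw": 0}, {"xyz": [0, 0, 0], "twist": [0, 0, -0.36], "jaw": 0}, {"xyz": [0, 0, 0], "twist": [0, 0, -0.48], "jaw": 0}, {"xyz": [0, 0, 0], "twist": [0, 0, -0.6], "jaw": 0}, {"xyz": [0, 0, 0], "twist": [0, 0, -0.72], "jaw": 0}, {"xyz": [0, 0, 0], "twist": [0, 0, -0.84], "jaw": 0}, {"xyz": [0, 0, 0], "twist": [0, 0, -0.96], "jaw": 0}, {"xyz": [0, 0, 0], "twist": [0, 0, -1.08], "jaw": 0}, {"xyz": [0, 0, 0], "twist": [0, 0, -1.2], "jaw": 0}, {"xyz": [0, 0, 0], "twist": [0, 0, -1.32], "jaw": 0}, {"xyz": [0, 0, 0], "twist": [0, 0, -1.44], "jaw": 0}]}}

```text
clock: 23.35
tcp_pos: [0.6716, -0.2096, 0.0487]
orientation: [-0.0, 0.837, 0.547, 0.001]
wrist_force: [0.8, 2.2, 1.8]
finger_gap: 0.0149
```

Request:
{"op": "servo_tool", "data": {"targets": [{"xyz": [0, 0, 0], "twist": [0, 0, -0.12], "jaw": 0}, {"xyz": [0, 0, 0], "twist": [0, 0, -0.24], "jaw": 0}, {"xyz": [0, 0, 0], "twist": [0, 0, -0.36], "jaw": 0}, {"xyz": [0, 0, 0], "twist": [0, 0, -0.48], "jaw": 0}, {"xyz": [0, 0, 0], "twist": [0, 0, -0.6], "jaw": 0}, {"xyz": [0, 0, 0], "twist": [0, 0, -0.7], "jaw": 0}, {"xyz": [0, 0, 0], "twist": [0, 0, -0.76], "jaw": 0}, {"xyz": [0, 0, 0], "twist": [0, 0, -0.76], "jaw": 0}, {"xyz": [0, 0, 0], "twist": [0, 0, -0.76], "jaw": 0}]}}

```text
clock: 24.1
tcp_pos: [0.6716, -0.2082, 0.0487]
orientation: [-0.0, 0.576, 0.818, 0.002]
wrist_force: [0.6, 5.3, 1.5]
finger_gap: 0.0144
```

Run:
```python
from m import *
from g import go
go(.6695,-.209,.0485,-10)
pointer(cam('side'),3)
pointer(cam('top'),3)
```

```text
t 24.1 tcp [ 0.6716 -0.2082  0.0487] ang 109.7 gap 0.0144 F [0.6 5.3 1.5] T [ 0.98 -0.16 -0.16] q6 -44
-> (0.6695, -0.209, 0.0485, -10) shift [-0.     -0.0023  0.0002] twist [-8.0000e-04 -4.4000e-03  2.0887e+00]
stand 3 red 23 ang -15.1 r 0.046
stand 3 yel 28 ang -15.4 r 0.063
```

The pointer is on the mark (-15.1° against -15.4°). The ring is at about -2.6 rad after the catch-up, so I'll run 1.3 rad more loose (clockwise), then let go.

Request:
{"op": "servo_tool", "data": {"targets": [{"xyz": [0, -0.001, 0], "twist": [0, 0, 0.12], "jaw": 0}, {"xyz": [0, -0.001, 0], "twist": [0, 0, 0.24], "jaw": 0}, {"xyz": [0, -0.001, 0], "twist": [0, 0, 0.36], "jaw": 0}, {"xyz": [0, -0.001, 0], "twist": [0, 0, 0.48], "jaw": 0}, {"xyz": [0, -0.001, 0], "twist": [0, 0, 0.6], "jaw": 0}, {"xyz": [0, -0.001, 0], "twist": [0, 0, 0.72], "jaw": 0}, {"xyz": [0, -0.001, 0], "twist": [0, 0, 0.84], "jaw": 0}, {"xyz": [0, -0.001, 0], "twist": [0, 0, 0.96], "jaw": 0}, {"xyz": [0, -0.001, 0], "twist": [0, 0, 1.08], "jaw": 0}, {"xyz": [0, -0.001, 0], "twist": [0, 0, 1.2], "jaw": 0}, {"xyz": [0, -0.001, 0], "twist": [0, 0, 1.32], "jaw": 0}, {"xyz": [0, -0.001, 0], "twist": [0, 0, 1.32], "jaw": 0}]}}

```text
clock: 25.2
tcp_pos: [0.6703, -0.211, 0.0487]
orientation: [0.0, 0.957, 0.291, 0.001]
wrist_force: [0.2, -0.8, 0.7]
finger_gap: 0.0148
```

Request:
{"op": "servo_tool", "data": {"targets": [{"xyz": [0, 0, 0], "twist": [0, 0, 0], "jaw": 0.6}, {"xyz": [0, 0, 0], "twist": [0, 0, 0], "jaw": 0.6}, {"xyz": [0, 0, 0], "twist": [0, 0, 0], "jaw": 0.6}, {"xyz": [0, 0, -0.03], "twist": [0, 0, 0], "jaw": 0.6}, {"xyz": [0, 0, -0.06], "twist": [0, 0, 0], "jaw": 0.6}, {"xyz": [0, 0, -0.08], "twist": [0, 0, 0], "jaw": 0.6}, {"xyz": [0, 0, -0.08], "twist": [0, 0, 0], "jaw": 0.6}, {"xyz": [0, 0, -0.08], "twist": [0, 0, 0], "jaw": 0.6}]}}

```text
clock: 25.87
tcp_pos: [0.6711, -0.2108, 0.1305]
orientation: [0.001, 0.956, 0.294, 0.002]
wrist_force: [1.2, 0.2, -1.2]
finger_gap: 0.0511
```

Run:
```python
from m import *
from g import go
go(.6400,.0085,.0487,131.5)
c=cam('side')
for i in ST: pointer(c,i); wingz(c,ST[i][:2]); hub2(c,ST[i][:2],.022)
```

```text
t 25.9 tcp [ 0.6711 -0.2108  0.1305] ang 34.1 gap 0.0511 F [ 1.2  0.2 -1.2] T [-0.03  0.04  0.04] q6 32
-> (0.64, 0.0085, 0.0487, 131.5) shift [ 0.0972 -0.1992  0.0814] twist [ 4.5000e-03  5.0000e-04 -1.6992e+00]
stand 1 red 14 ang 153.9 r 0.045
stand 1 yel 18 ang -46.9 r 0.059
wing z 75-98pct [0.0933 0.0962 0.0978] ring top 0.0595 IQR [0.0584 0.0609]
ring [0.6487 0.1857] r 36.9 ears [(array([0.6318, 0.1455]), np.int32(26))] 
stand 2 red 15 ang -139.2 r 0.045
stand 2 yel 17 ang 5.0 r 0.063
wing z 75-98pct [0.0952 0.0968 0.098 ] ring top 0.0602 IQR [0.0591 0.0618]
ring [0.6381 0.001 ] r 38.7 ears [(array([ 0.667 , -0.0315]), np.int32(34)), (array([0.6025, 0.036 ]), np.int32(19))] mid [0.6348 0.0022] sep 0.093 ang 133.7
stand 3 red 24 ang -15.3 r 0.046
stand 3 yel 27 ang -15.8 r 0.063
wing z 75-98pct [0.0953 0.0968 0.0983] ring top 0.0601 IQR [0.0591 0.0613]
ring [ 0.6698 -0.2131] r 38.3 ears [(array([ 0.6557, -0.2551]), np.int32(64))]
```

Stand 3 is done and the pointer stayed on its mark. On to stand 2.

Request:
{"op": "servo_tool", "data": {"targets": [{"xyz": [0.012, -0.025, 0], "twist": [0, 0, -0.12], "jaw": 0.7}, {"xyz": [0.024, -0.05, 0], "twist": [0, 0, -0.24], "jaw": 0.7}, {"xyz": [0.036, -0.075, 0], "twist": [0, 0, -0.36], "jaw": 0.7}, {"xyz": [0.048, -0.1, 0], "twist": [0, 0, -0.48], "jaw": 0.7}, {"xyz": [0.06, -0.125, 0], "twist": [0, 0, -0.6], "jaw": 0.7}, {"xyz": [0.072, -0.15, 0], "twist": [0, 0, -0.72], "jaw": 0.7}, {"xyz": [0.084, -0.172, 0], "twist": [0, 0, -0.84], "jaw": 0.7}, {"xyz": [0.093, -0.19, 0], "twist": [0, 0, -0.96], "jaw": 0.7}, {"xyz": [0.097, -0.199, 0], "twist": [0, 0, -1.08], "jaw": 0.7}, {"xyz": [0.097, -0.199, 0], "twist": [0, 0, -1.2], "jaw": 0.7}, {"xyz": [0.097, -0.199, 0], "twist": [0, 0, -1.32], "jaw": 0.7}, {"xyz": [0.097, -0.199, 0], "twist": [0, 0, -1.44], "jaw": 0.7}]}}

```text
clock: 26.92
tcp_pos: [0.6373, 0.0095, 0.1266]
orientation: [-0.002, 0.522, 0.853, -0.0]
wrist_force: [1.0, 0.2, -0.2]
finger_gap: 0.0597
```

Request:
{"op": "servo_tool", "data": {"targets": [{"xyz": [0, 0, 0], "twist": [0, 0, -0.12], "jaw": 0.7}, {"xyz": [0, 0, 0], "twist": [0, 0, -0.24], "jaw": 0.7}, {"xyz": [0, 0, 0.0], "twist": [0, 0, -0.26], "jaw": 0.7}, {"xyz": [0, 0, 0.01], "twist": [0, 0, -0.26], "jaw": 0.7}, {"xyz": [0, 0, 0.01], "twist": [0, 0, -0.26], "jaw": 0.7}, {"xyz": [0, 0, 0.01], "twist": [0, 0, -0.26], "jaw": 0.7}]}}

```text
clock: 27.42
tcp_pos: [0.6375, 0.0088, 0.1168]
orientation: [-0.001, 0.412, 0.911, -0.0]
wrist_force: [-0.8, 0.4, 0.0]
finger_gap: 0.0597
```

```bash
python3 g.py .6402,.0083,.0487,131.5
```

```text
t 27.4 tcp [0.6375 0.0088 0.1168] ang 131.4 gap 0.0597 F [-0.8  0.4  0. ] T [-0.01  0.05  0.01] q6 -48
-> (0.6402, 0.0083, 0.0487, 131.5) shift [-0.0023  0.0018  0.0681] twist [-0.0015 -0.0023 -0.0022]
```

Request:
{"op": "servo_tool", "data": {"targets": [{"xyz": [-0.002, 0.002, 0.02], "twist": [-0.001, -0.002, 0], "jaw": 0.7}, {"xyz": [-0.002, 0.002, 0.04], "twist": [-0.001, -0.002, 0], "jaw": 0.7}, {"xyz": [-0.002, 0.002, 0.06], "twist": [-0.001, -0.002, 0], "jaw": 0.7}, {"xyz": [-0.002, 0.002, 0.068], "twist": [-0.001, -0.002, 0], "jaw": 0.7}, {"xyz": [-0.002, 0.002, 0.068], "twist": [-0.001, -0.002, 0], "jaw": 0.7}, {"xyz": [-0.002, 0.002, 0.068], "twist": [-0.001, -0.002, 0], "jaw": 0.3}, {"xyz": [-0.002, 0.002, 0.068], "twist": [-0.001, -0.002, 0], "jaw": 0}, {"xyz": [-0.002, 0.002, 0.068], "twist": [-0.001, -0.002, 0], "jaw": 0}, {"xyz": [-0.002, 0.002, 0.068], "twist": [-0.001, -0.002, 0], "jaw": 0}, {"xyz": [-0.002, 0.002, 0.068], "twist": [-0.001, -0.002, 0], "jaw": 0}]}}

```text
clock: 28.25
tcp_pos: [0.6417, 0.0096, 0.0522]
orientation: [0.001, 0.411, 0.912, 0.001]
wrist_force: [-3.6, 4.2, 5.8]
finger_gap: 0.0146
```

Request:
{"op": "servo_tool", "data": {"targets": [{"xyz": [0, 0, 0], "twist": [0, 0, 0.12], "jaw": 0}, {"xyz": [0, 0, 0], "twist": [0, 0, 0.24], "jaw": 0}, {"xyz": [0, 0, 0], "twist": [0, 0, 0.36], "jaw": 0}, {"xyz": [0, 0, 0], "twist": [0, 0, 0.48], "jaw": 0}, {"xyz": [0, 0, 0], "twist": [0, 0, 0.6], "jaw": 0}, {"xyz": [0, 0, 0], "twist": [0, 0, 0.72], "jaw": 0}, {"xyz": [0, 0, 0], "twist": [0, 0, 0.84], "jaw": 0}, {"xyz": [0, 0, 0], "twist": [0, 0, 0.96], "jaw": 0}]}}

```text
clock: 28.92
tcp_pos: [0.6429, 0.0066, 0.0522]
orientation: [0.003, 0.788, 0.616, 0.001]
wrist_force: [-0.4, -5.2, 3.6]
finger_gap: 0.0146
```

Run:
```python
from m import *
from g import go
go(.6400,.0085,.0487,131.5)
pointer(cam('side'),2)
```

```text
t 28.9 tcp [0.6429 0.0066 0.0522] ang 76.1 gap 0.0146 F [-0.4 -5.2  3.6] T [-1.06  0.16  0.02] q6 7
-> (0.64, 0.0085, 0.0487, 131.5) shift [ 0.0012 -0.0033  0.0035] twist [ 0.0046  0.0057 -0.9672]
stand 2 red 17 ang -139.2 r 0.045
stand 2 yel 18 ang 4.5 r 0.063
```

Clockwise is loose here too. I'll carry on clockwise for 2.75 rad more.

Request:
{"op": "servo_tool", "data": {"targets": [{"xyz": [0.001, -0.001, 0], "twist": [0, 0, 0.12], "jaw": 0}, {"xyz": [0.001, -0.001, 0], "twist": [0, 0, 0.24], "jaw": 0}, {"xyz": [0.001, -0.001, 0], "twist": [0, 0, 0.36], "jaw": 0}, {"xyz": [0.001, -0.001, 0], "twist": [0, 0, 0.48], "jaw": 0}, {"xyz": [0.001, -0.001, 0], "twist": [0, 0, 0.6], "jaw": 0}, {"xyz": [0.001, -0.001, 0], "twist": [0, 0, 0.72], "jaw": 0}, {"xyz": [0.001, -0.001, 0], "twist": [0, 0, 0.84], "jaw": 0}, {"xyz": [0.001, -0.001, 0], "twist": [0, 0, 0.96], "jaw": 0}, {"xyz": [0.001, -0.001, 0], "twist": [0, 0, 1.08], "jaw": 0}, {"xyz": [0.001, -0.001, 0], "twist": [0, 0, 1.2], "jaw": 0}, {"xyz": [0.001, -0.001, 0], "twist": [0, 0, 1.32], "jaw": 0}, {"xyz": [0.001, -0.001, 0], "twist": [0, 0, 1.44], "jaw": 0}]}}

```text
clock: 29.97
tcp_pos: [0.6383, 0.0059, 0.0522]
orientation: [0.004, 0.998, -0.055, -0.0]
wrist_force: [-11.0, -10.2, 13.5]
finger_gap: 0.0148
```

Request:
{"op": "servo_tool", "data": {"targets": [{"xyz": [0, 0, 0], "twist": [0, 0, 0.12], "jaw": 0}, {"xyz": [0, 0, 0], "twist": [0, 0, 0.24], "jaw": 0}, {"xyz": [0, 0, 0], "twist": [0, 0, 0.36], "jaw": 0}, {"xyz": [0, 0, 0], "twist": [0, 0, 0.48], "jaw": 0}, {"xyz": [0, 0, 0], "twist": [0, 0, 0.6], "jaw": 0}, {"xyz": [0, 0, 0], "twist": [0, 0, 0.72], "jaw": 0}, {"xyz": [0, 0, 0], "twist": [0, 0, 0.84], "jaw": 0}, {"xyz": [0, 0, 0], "twist": [0, 0, 0.96], "jaw": 0}, {"xyz": [0, 0, 0], "twist": [0, 0, 1.08], "jaw": 0}, {"xyz": [0, 0, 0], "twist": [0, 0, 1.2], "jaw": 0}, {"xyz": [0, 0, 0], "twist": [0, 0, 1.3], "jaw": 0}, {"xyz": [0, 0, 0], "twist": [0, 0, 1.3], "jaw": 0}]}}

```text
clock: 30.97
tcp_pos: [0.6348, 0.0103, 0.0522]
orientation: [0.002, 0.763, -0.647, -0.003]
wrist_force: [-18.8, 0.6, 19.3]
finger_gap: 0.0145
```

Request:
{"op": "servo_tool", "data": {"targets": [{"xyz": [0, 0, 0], "twist": [0, 0, -0.12], "jaw": 0}, {"xyz": [0, 0, 0], "twist": [0, 0, -0.24], "jaw": 0}, {"xyz": [0, 0, 0], "twist": [0, 0, -0.36], "jaw": 0}, {"xyz": [0, 0, 0], "twist": [0, 0, -0.48], "jaw": 0}, {"xyz": [0, 0, 0], "twist": [0, 0, -0.6], "jaw": 0}, {"xyz": [0, 0, 0], "twist": [0, 0, -0.72], "jaw": 0}, {"xyz": [0, 0, 0], "twist": [0, 0, -0.84], "jaw": 0}, {"xyz": [0, 0, 0], "twist": [0, 0, -0.96], "jaw": 0}, {"xyz": [0, 0, 0], "twist": [0, 0, -1.08], "jaw": 0}, {"xyz": [0, 0, 0], "twist": [0, 0, -1.2], "jaw": 0}, {"xyz": [0, 0, 0], "twist": [0, 0, -1.32], "jaw": 0}, {"xyz": [0, 0, 0], "twist": [0, 0, -1.44], "jaw": 0}]}}

```text
clock: 31.97
tcp_pos: [0.6379, 0.0059, 0.0523]
orientation: [0.004, 1.0, 0.02, -0.001]
wrist_force: [-8.9, -10.7, 9.5]
finger_gap: 0.0148
```

Run:
```python
from m import *
from g import go
go(.6400,.0085,.0487,0)
pointer(cam('side'),2);pointer(cam('top'),2)
```

```text
t 32.0 tcp [0.6379 0.0059 0.0523] ang 2.3 gap 0.0148 F [ -8.9 -10.7   9.5] T [-2.29  2.11 -0.19] q6 81
-> (0.64, 0.0085, 0.0487, 0) shift [ 0.0022 -0.0025  0.0036] twist [0.0074 0.002  0.0404]
stand 2 red 21 ang -70.3 r 0.043
stand 2 yel 18 ang 5.2 r 0.063
```

The pointer is being carried (-139° → -70°). It needs another 75.5° = 1.32 rad.

Request:
{"op": "servo_tool", "data": {"targets": [{"xyz": [0, 0, 0], "twist": [-0.003, 0, -0.12], "jaw": 0}, {"xyz": [0, 0, 0], "twist": [0, 0, -0.24], "jaw": 0}, {"xyz": [0, 0, 0], "twist": [0, 0, -0.36], "jaw": 0}, {"xyz": [0, 0, 0], "twist": [0, 0, -0.48], "jaw": 0}, {"xyz": [0, 0, 0], "twist": [0, 0, -0.6], "jaw": 0}, {"xyz": [0, 0, 0], "twist": [0, 0, -0.72], "jaw": 0}, {"xyz": [0, 0, 0], "twist": [0, 0, -0.84], "jaw": 0}, {"xyz": [0, 0, 0], "twist": [0, 0, -0.96], "jaw": 0}, {"xyz": [0, 0, 0], "twist": [0, 0, -1.08], "jaw": 0}, {"xyz": [0, 0, 0], "twist": [0, 0, -1.2], "jaw": 0}, {"xyz": [0, 0, 0], "twist": [0, 0, -1.3], "jaw": 0}, {"xyz": [0, 0, 0], "twist": [0, 0, -1.3], "jaw": 0}]}}

```text
clock: 33.07
tcp_pos: [0.6415, 0.0085, 0.0522]
orientation: [0.002, 0.784, 0.621, 0.001]
wrist_force: [-0.6, -1.7, 5.5]
finger_gap: 0.015
```

Run:
```python
from m import *
from g import go
go(.6400,.0085,.0487,76)
pointer(cam('side'),2);pointer(cam('top'),2)
```

```text
t 33.1 tcp [0.6415 0.0085 0.0522] ang 76.8 gap 0.015 F [-0.6 -1.7  5.5] T [-0.87  0.43 -0.12] q6 7
-> (0.64, 0.0085, 0.0487, 76) shift [-0.0003 -0.0015  0.0035] twist [0.005  0.0016 0.0144]
stand 2 red 18 ang 6.6 r 0.048
stand 2 yel 14 ang 2.9 r 0.064
```

The pointer is on the mark. I'll run a little more loose, release, lift and go to stand 1.

Request:
{"op": "servo_tool", "data": {"targets": [{"xyz": [0, 0, 0], "twist": [0, 0, 0.12], "jaw": 0}, {"xyz": [0, 0, 0], "twist": [0, 0, 0.24], "jaw": 0}, {"xyz": [0, 0, 0], "twist": [0, 0, 0.36], "jaw": 0}, {"xyz": [0, 0, 0], "twist": [0, 0, 0.36], "jaw": 0}, {"xyz": [0, 0, 0], "twist": [0, 0, 0.36], "jaw": 0.6}, {"xyz": [0, 0, 0], "twist": [0, 0, 0.36], "jaw": 0.6}, {"xyz": [0, 0, 0], "twist": [0, 0, 0.36], "jaw": 0.6}, {"xyz": [0, 0, -0.02], "twist": [0, 0, 0.36], "jaw": 0.6}, {"xyz": [0, 0, -0.05], "twist": [0, 0, 0.36], "jaw": 0.6}, {"xyz": [0, 0, -0.075], "twist": [0, 0, 0.36], "jaw": 0.6}, {"xyz": [0, 0, -0.075], "twist": [0, 0, 0.36], "jaw": 0.6}, {"xyz": [0, 0, -0.075], "twist": [0, 0, 0.36], "jaw": 0.6}]}}

```text
clock: 34.17
tcp_pos: [0.6422, 0.0101, 0.1276]
orientation: [0.002, 0.883, 0.469, 0.003]
wrist_force: [-0.8, -0.7, -0.0]
finger_gap: 0.0512
```

Run:
```python
from m import *
from g import go
go(.6475,.1939,.12,66)
c=cam('side')
for i in ST: pointer(c,i); wingz(c,ST[i][:2])
```

```text
t 34.2 tcp [0.6422 0.0101 0.1276] ang 55.9 gap 0.0512 F [-0.8 -0.7 -0. ] T [ 0.01  0.04 -0.05] q6 28
-> (0.6475, 0.1939, 0.12, 66) shift [ 0.1552 -0.0986  0.0075] twist [ 0.0061 -0.0028 -0.1757]
stand 1 red 13 ang 153.5 r 0.045
stand 1 yel 18 ang -47.3 r 0.06
wing z 75-98pct [0.094  0.096  0.0971] ring top 0.06 IQR [0.0587 0.0613]
stand 2 red 18 ang 5.9 r 0.048
stand 2 yel 14 ang 2.9 r 0.064
wing z 75-98pct [0.0945 0.0964 0.0979] ring top 0.0599 IQR [0.0584 0.0612]
stand 3 red 24 ang -15.3 r 0.046
stand 3 yel 28 ang -15.5 r 0.063
wing z 75-98pct [0.0956 0.0968 0.0979] ring top 0.06 IQR [0.0591 0.061 ]
```

Request:
{"op": "servo_tool", "data": {"targets": [{"xyz": [0.03, -0.019, 0], "twist": [0.005, -0.002, -0.1], "jaw": 0.7}, {"xyz": [0.06, -0.038, 0], "twist": [0.005, -0.002, -0.175], "jaw": 0.7}, {"xyz": [0.09, -0.057, 0], "twist": [0.005, -0.002, -0.175], "jaw": 0.7}, {"xyz": [0.12, -0.076, 0], "twist": [0.005, -0.002, -0.175], "jaw": 0.7}, {"xyz": [0.145, -0.092, 0], "twist": [0.005, -0.002, -0.175], "jaw": 0.7}, {"xyz": [0.155, -0.0985, 0.005], "twist": [0.005, -0.002, -0.175], "jaw": 0.7}, {"xyz": [0.155, -0.0985, 0.005], "twist": [0.005, -0.002, -0.175], "jaw": 0.7}, {"xyz": [0.155, -0.0985, 0.005], "twist": [0.005, -0.002, -0.175], "jaw": 0.7}, {"xyz": [0.155, -0.0985, 0.005], "twist": [0.005, -0.002, -0.175], "jaw": 0.7}]}}

```text
clock: 34.97
tcp_pos: [0.6455, 0.1922, 0.1194]
orientation: [-0.001, 0.839, 0.544, -0.002]
wrist_force: [-0.1, -0.5, -0.1]
finger_gap: 0.0598
```

```bash
python3 g.py .6475,.1939,.0495,66; python3 -c "
from m import *
hubs_=[o for o in hubs(cam('top'),.096)][:0]"|grep '0.09[0-9]\|0.1'
```

```text
t 35.0 tcp [0.6455 0.1922 0.1194] ang 65.9 gap 0.0598 F [-0.1 -0.5 -0.1] T [-0.02  0.01  0.03] q6 34
-> (0.6475, 0.1939, 0.0495, 66.0) shift [0.0025 0.0015 0.0699] twist [-0.0042  0.0025 -0.0026]
wing px [406. 179.] xy [ 0.6691 -0.2102] ang 124.2 pca 124.3 size [15. 65.] z 0.099
wing px [320. 190.] xy [0.637  0.0088] ang 152.1 pca 150.7 size [14. 65.] z 0.099
wing px [247. 188.] xy [0.6367 0.1959] ang 156.6 pca 161.6 size [16. 40.] z 0.098
wing px [365. 293.] xy [ 0.3776 -0.1013] ang 90.9 pca 94.9 size [19. 92.] z 0.002
wing px [364. 304.] xy [ 0.3513 -0.1025] ang 86.2 pca 88.5 size [79. 10.] z 0.002
wing px [258. 317.] xy [0.3176 0.1552] ang 13.8 pca 13.1 size [63. 16.] z 0.076
```

Request:
{"op": "servo_tool", "data": {"targets": [{"xyz": [0.002, 0.001, 0.02], "twist": [-0.003, 0.002, 0], "jaw": 0.7}, {"xyz": [0.002, 0.001, 0.04], "twist": [-0.003, 0.002, 0], "jaw": 0.7}, {"xyz": [0.002, 0.001, 0.06], "twist": [-0.003, 0.002, 0], "jaw": 0.7}, {"xyz": [0.002, 0.001, 0.068], "twist": [-0.003, 0.002, 0], "jaw": 0.7}, {"xyz": [0.002, 0.001, 0.068], "twist": [-0.003, 0.002, 0], "jaw": 0.7}, {"xyz": [0.002, 0.001, 0.068], "twist": [-0.003, 0.002, 0], "jaw": 0.7}, {"xyz": [0.002, 0.001, 0.068], "twist": [-0.003, 0.002, 0], "jaw": 0.7}]}}

```text
clock: 35.6
tcp_pos: [0.6487, 0.1943, 0.054]
orientation: [0.0, 0.839, 0.543, 0.001]
wrist_force: [1.1, -0.4, 0.6]
finger_gap: 0.0596
```

```bash
python3 g.py .6475,.1939,.0495,66
```

```text
t 35.6 tcp [0.6487 0.1943 0.054 ] ang 65.8 gap 0.0596 F [ 1.1 -0.4  0.6] T [ 0.02 -0.01 -0.04] q6 34
-> (0.6475, 0.1939, 0.0495, 66.0) shift [-0.0009 -0.0009  0.0045] twist [ 0.002  -0.0022 -0.0029]
```

Request:
{"op": "servo_tool", "data": {"targets": [{"xyz": [-0.001, -0.001, 0.003], "twist": [0.001, -0.001, 0], "jaw": 0.3}, {"xyz": [-0.001, -0.001, 0.003], "twist": [0.001, -0.001, 0], "jaw": 0}, {"xyz": [-0.001, -0.001, 0.003], "twist": [0.001, -0.001, 0], "jaw": 0}, {"xyz": [-0.001, -0.001, 0.003], "twist": [0.001, -0.001, 0], "jaw": 0}, {"xyz": [-0.001, -0.001, 0.003], "twist": [0.001, -0.001, 0], "jaw": 0}, {"xyz": [-0.001, -0.001, 0.003], "twist": [0, 0, 0.12], "jaw": 0}, {"xyz": [-0.001, -0.001, 0.003], "twist": [0, 0, 0.24], "jaw": 0}, {"xyz": [-0.001, -0.001, 0.003], "twist": [0, 0, 0.36], "jaw": 0}, {"xyz": [-0.001, -0.001, 0.003], "twist": [0, 0, 0.48], "jaw": 0}, {"xyz": [-0.001, -0.001, 0.003], "twist": [0, 0, 0.6], "jaw": 0}, {"xyz": [-0.001, -0.001, 0.003], "twist": [0, 0, 0.72], "jaw": 0}, {"xyz": [-0.001, -0.001, 0.003], "twist": [0, 0, 0.84], "jaw": 0}]}}

```text
clock: 36.6
tcp_pos: [0.6466, 0.1952, 0.0503]
orientation: [-0.001, 0.988, 0.152, 0.001]
wrist_force: [-0.3, 2.3, 1.7]
finger_gap: 0.0146
```

Run:
```python
from m import *
from g import go
go(.6475,.1939,.0495,66)
pointer(cam('side'),1);pointer(cam('top'),1)
```

```text
t 36.6 tcp [0.6466 0.1952 0.0503] ang 17.5 gap 0.0146 F [-0.3  2.3  1.7] T [0.38 0.19 0.22] q6 82
-> (0.6475, 0.1939, 0.0495, 66) shift [0.0005 0.0016 0.0008] twist [-6.000e-04 -2.900e-03 -8.467e-01]
stand 1 yel 18 ang -46.9 r 0.059
stand 1 yel 31 ang -48.6 r 0.061
```

Clockwise grips on this one: torque is 0.22 N m and the pointer has swung out of sight behind the hub. So anticlockwise is the loose way, and I'll run 3.7 rad that way.

Request:
{"op": "servo_tool", "data": {"targets": [{"xyz": [0, 0.001, 0], "twist": [0, 0, -0.12], "jaw": 0}, {"xyz": [0, 0.001, 0], "twist": [0, 0, -0.24], "jaw": 0}, {"xyz": [0, 0.001, 0], "twist": [0, 0, -0.36], "jaw": 0}, {"xyz": [0, 0.001, 0], "twist": [0, 0, -0.48], "jaw": 0}, {"xyz": [0, 0.001, 0], "twist": [0, 0, -0.6], "jaw": 0}, {"xyz": [0, 0.001, 0], "twist": [0, 0, -0.72], "jaw": 0}, {"xyz": [0, 0.001, 0], "twist": [0, 0, -0.84], "jaw": 0}, {"xyz": [0, 0.001, 0], "twist": [0, 0, -0.96], "jaw": 0}, {"xyz": [0, 0.001, 0], "twist": [0, 0, -1.08], "jaw": 0}, {"xyz": [0, 0.001, 0], "twist": [0, 0, -1.2], "jaw": 0}, {"xyz": [0, 0.001, 0], "twist": [0, 0, -1.32], "jaw": 0}, {"xyz": [0, 0.001, 0], "twist": [0, 0, -1.44], "jaw": 0}]}}

```text
clock: 37.7
tcp_pos: [0.6454, 0.1927, 0.0503]
orientation: [-0.0, 0.637, 0.771, -0.0]
wrist_force: [-5.3, -2.5, 7.1]
finger_gap: 0.0147
```

Request:
{"op": "servo_tool", "data": {"targets": [{"xyz": [0, 0, 0], "twist": [0, 0, -0.12], "jaw": 0}, {"xyz": [0, 0, 0], "twist": [0, 0, -0.24], "jaw": 0}, {"xyz": [0, 0, 0], "twist": [0, 0, -0.36], "jaw": 0}, {"xyz": [0, 0, 0], "twist": [0, 0, -0.48], "jaw": 0}, {"xyz": [0, 0, 0], "twist": [0, 0, -0.6], "jaw": 0}, {"xyz": [0, 0, 0], "twist": [0, 0, -0.72], "jaw": 0}, {"xyz": [0, 0, 0], "twist": [0, 0, -0.84], "jaw": 0}, {"xyz": [0, 0, 0], "twist": [0, 0, -0.96], "jaw": 0}, {"xyz": [0, 0, 0], "twist": [0, 0, -1.08], "jaw": 0}, {"xyz": [0, 0, 0], "twist": [0, 0, -1.2], "jaw": 0}, {"xyz": [0, 0, 0], "twist": [0, 0, -1.32], "jaw": 0}, {"xyz": [0, 0, 0], "twist": [0, 0, -1.44], "jaw": 0}]}}

```text
clock: 38.7
tcp_pos: [0.6475, 0.1925, 0.0503]
orientation: [0.001, -0.029, 1.0, -0.0]
wrist_force: [1.1, -1.9, 3.3]
finger_gap: 0.0149
```

Request:
{"op": "servo_tool", "data": {"targets": [{"xyz": [0, 0, 0], "twist": [0, 0, -0.12], "jaw": 0}, {"xyz": [0, 0, 0], "twist": [0, 0, -0.24], "jaw": 0}, {"xyz": [0, 0, 0], "twist": [0, 0, -0.36], "jaw": 0}, {"xyz": [0, 0, 0], "twist": [0, 0, -0.48], "jaw": 0}, {"xyz": [0, 0, 0], "twist": [0, 0, -0.6], "jaw": 0}, {"xyz": [0, 0, 0], "twist": [0, 0, -0.72], "jaw": 0}, {"xyz": [0, 0, 0], "twist": [0, 0, -0.8], "jaw": 0}, {"xyz": [0, 0, 0], "twist": [0, 0, -0.8], "jaw": 0}]}}

```text
clock: 39.37
tcp_pos: [0.6485, 0.1933, 0.0504]
orientation: [0.002, -0.414, 0.91, -0.001]
wrist_force: [3.5, -0.4, 2.5]
finger_gap: 0.0149
```

Run:
```python
from m import *
from g import go
go(.6475,.1939,.0495,66)
for n in('side','top'): pointer(cam(n),1)
```

```text
t 39.4 tcp [0.6485 0.1933 0.0504] ang -131.1 gap 0.0149 F [ 3.5 -0.4  2.5] T [-0.12 -0.69  0.07] q6 -129
-> (0.6475, 0.1939, 0.0495, 66) shift [0.0002 0.0011 0.0009] twist [0.0044 0.0046 2.843 ]
stand 1 yel 17 ang -46.9 r 0.059
stand 1 yel 31 ang -48.6 r 0.061
```

Request:
{"op": "servo_tool", "data": {"targets": [{"xyz": [0, 0, 0], "twist": [0, 0, 0.12], "jaw": 0}, {"xyz": [0, 0, 0], "twist": [0, 0, 0.24], "jaw": 0}, {"xyz": [0, 0, 0], "twist": [0, 0, 0.36], "jaw": 0}, {"xyz": [0, 0, 0], "twist": [0, 0, 0.48], "jaw": 0}, {"xyz": [0, 0, 0], "twist": [0, 0, 0.6], "jaw": 0}, {"xyz": [0, 0, 0], "twist": [0, 0, 0.72], "jaw": 0}, {"xyz": [0, 0, 0], "twist": [0, 0, 0.84], "jaw": 0}, {"xyz": [0, 0, 0], "twist": [0, 0, 0.96], "jaw": 0}, {"xyz": [0, 0, 0], "twist": [0, 0, 1.08], "jaw": 0}, {"xyz": [0, 0, 0], "twist": [0, 0, 1.2], "jaw": 0}, {"xyz": [0, 0, 0], "twist": [0, 0, 1.32], "jaw": 0}, {"xyz": [0, 0, 0], "twist": [0, 0, 1.44], "jaw": 0}]}}

```text
clock: 40.47
tcp_pos: [0.6457, 0.1941, 0.0503]
orientation: [-0.0, 0.294, 0.956, 0.001]
wrist_force: [-2.5, 2.7, 5.6]
finger_gap: 0.0143
```

Request:
{"op": "servo_tool", "data": {"targets": [{"xyz": [0, 0, 0], "twist": [0, 0, 0.12], "jaw": 0}, {"xyz": [0, 0, 0], "twist": [0, 0, 0.24], "jaw": 0}, {"xyz": [0, 0, 0], "twist": [0, 0, 0.36], "jaw": 0}, {"xyz": [0, 0, 0], "twist": [0, 0, 0.48], "jaw": 0}, {"xyz": [0, 0, 0], "twist": [0, 0, 0.6], "jaw": 0}, {"xyz": [0, 0, 0], "twist": [0, 0, 0.72], "jaw": 0}, {"xyz": [0, 0, 0], "twist": [0, 0, 0.84], "jaw": 0}, {"xyz": [0, 0, 0], "twist": [0, 0, 0.96], "jaw": 0}, {"xyz": [0, 0, 0], "twist": [0, 0, 1.0], "jaw": 0}, {"xyz": [0, 0, 0], "twist": [0, 0, 1.0], "jaw": 0}]}}

```text
clock: 41.3
tcp_pos: [0.6458, 0.1959, 0.0503]
orientation: [-0.002, 0.715, 0.7, 0.002]
wrist_force: [-1.4, 8.2, 5.1]
finger_gap: 0.0148
```

Run:
```python
from m import *
from g import go
go(.6475,.1939,.0495,66)
for n in('side','top'): pointer(cam(n),1)
```

```text
t 41.3 tcp [0.6458 0.1959 0.0503] ang 88.8 gap 0.0148 F [-1.4  8.2  5.1] T [1.34 0.23 0.15] q6 11
-> (0.6475, 0.1939, 0.0495, 66) shift [-0.0019  0.0017  0.0008] twist [-0.001  -0.0048  0.3976]
stand 1 red 15 ang -12.1 r 0.046
stand 1 yel 19 ang -47.4 r 0.059
stand 1 yel 26 ang -49.8 r 0.062
```

The pointer is at -12°, so it needs another 35° (0.60 rad). After that I'll back off the loose way by 1.4 rad to leave the ring well past 3 rad.

Request:
{"op": "servo_tool", "data": {"targets": [{"xyz": [0, 0, 0], "twist": [0, 0, 0.12], "jaw": 0}, {"xyz": [0, 0, 0], "twist": [0, 0, 0.24], "jaw": 0}, {"xyz": [0, 0, 0], "twist": [0, 0, 0.36], "jaw": 0}, {"xyz": [0, 0, 0], "twist": [0, 0, 0.48], "jaw": 0}, {"xyz": [0, 0, 0], "twist": [0, 0, 0.58], "jaw": 0}, {"xyz": [0, 0, 0], "twist": [0, 0, 0.6], "jaw": 0}, {"xyz": [0, 0, 0], "twist": [0, 0, 0.6], "jaw": 0}, {"xyz": [0, 0, 0], "twist": [0, 0, 0.6], "jaw": 0}]}}

```text
clock: 42.07
tcp_pos: [0.6467, 0.1965, 0.0505]
orientation: [-0.002, 0.889, 0.458, 0.002]
wrist_force: [0.5, 8.7, 4.5]
finger_gap: 0.0151
```

Run:
```python
from m import *
from g import go
go(.6475,.1939,.0495,66)
for n in('side','top'): pointer(cam(n),1)
```

```text
t 42.1 tcp [0.6467 0.1965 0.0505] ang 54.5 gap 0.0151 F [0.5 8.7 4.5] T [ 1.64 -0.08  0.18] q6 45
-> (0.6475, 0.1939, 0.0495, 66) shift [-0.0016  0.0022  0.001 ] twist [-0.0016 -0.0061 -0.2004]
stand 1 red 13 ang -47.3 r 0.044
stand 1 yel 16 ang -47.7 r 0.06
stand 1 red 16 ang -48.0 r 0.048
stand 1 yel 25 ang -49.3 r 0.062
```

On the mark in both views. Now back off the loose way, release and retreat.

Request:
{"op": "servo_tool", "data": {"targets": [{"xyz": [0, 0, 0], "twist": [0, 0, -0.12], "jaw": 0}, {"xyz": [0, 0, 0], "twist": [0, 0, -0.24], "jaw": 0}, {"xyz": [0, 0, 0], "twist": [0, 0, -0.36], "jaw": 0}, {"xyz": [0, 0, 0], "twist": [0, 0, -0.48], "jaw": 0}, {"xyz": [0, 0, 0], "twist": [0, 0, -0.6], "jaw": 0}, {"xyz": [0, 0, 0], "twist": [0, 0, -0.72], "jaw": 0}, {"xyz": [0, 0, 0], "twist": [0, 0, -0.84], "jaw": 0}, {"xyz": [0, 0, 0], "twist": [0, 0, -0.96], "jaw": 0}, {"xyz": [0, 0, 0], "twist": [0, 0, -1.08], "jaw": 0}, {"xyz": [0, 0, 0], "twist": [0, 0, -1.2], "jaw": 0}, {"xyz": [0, 0, 0], "twist": [0, 0, -1.32], "jaw": 0}, {"xyz": [0, 0, 0], "twist": [0, 0, -1.44], "jaw": 0}]}}

```text
clock: 43.17
tcp_pos: [0.6465, 0.193, 0.0503]
orientation: [0.0, 0.365, 0.931, 0.0]
wrist_force: [1.3, -2.0, 5.5]
finger_gap: 0.0149
```

Request:
{"op": "servo_tool", "data": {"targets": [{"xyz": [0, 0, 0], "twist": [0, 0, 0], "jaw": 0}, {"xyz": [0, 0, 0], "twist": [0, 0, 0], "jaw": 0.6}, {"xyz": [0, 0, 0], "twist": [0, 0, 0], "jaw": 0.6}, {"xyz": [0, 0, 0], "twist": [0, 0, 0], "jaw": 0.6}, {"xyz": [0, 0, -0.02], "twist": [0, 0, 0], "jaw": 0.6}, {"xyz": [0, 0, -0.05], "twist": [0, 0, 0], "jaw": 0.6}, {"xyz": [0, 0, -0.085], "twist": [0, 0, 0], "jaw": 0.6}, {"xyz": [0, 0, -0.12], "twist": [0, 0, 0], "jaw": 0.6}, {"xyz": [0, 0, -0.12], "twist": [0, 0, 0], "jaw": 0.6}, {"xyz": [0, 0, -0.12], "twist": [0, 0, 0], "jaw": 0.6}]}}

```text
clock: 44.0
tcp_pos: [0.648, 0.1936, 0.1724]
orientation: [0.002, 0.367, 0.93, 0.002]
wrist_force: [-0.1, 0.2, -0.7]
finger_gap: 0.051
```

```bash
python3 g.py .45,.1,.20,140
```

```text
t 44.0 tcp [0.648  0.1936 0.1724] ang 136.9 gap 0.051 F [-0.1  0.2 -0.7] T [ 0.05 -0.05 -0.02] q6 -37
-> (0.45, 0.1, 0.2, 140.0) shift [ 0.0806 -0.2035 -0.0289] twist [ 0.005   0.003  -0.0539]
```

Ring angles, taken as tool turn minus pointer turn: S1 +4.75, S2 -3.85, S3 -3.88 rad. All are beyond 3. I'll draw the arm back for a clear final look.

Request:
{"op": "servo_tool", "data": {"targets": [{"xyz": [0.013, -0.034, -0.01], "twist": [0, 0, 0], "jaw": 0.6}, {"xyz": [0.027, -0.068, -0.02], "twist": [0, 0, 0], "jaw": 0.6}, {"xyz": [0.04, -0.102, -0.03], "twist": [0, 0, 0], "jaw": 0.6}, {"xyz": [0.053, -0.136, -0.03], "twist": [0, 0, 0], "jaw": 0.6}, {"xyz": [0.067, -0.17, -0.03], "twist": [0, 0, 0], "jaw": 0.6}, {"xyz": [0.08, -0.2, -0.03], "twist": [0, 0, 0], "jaw": 0.6}, {"xyz": [0.08, -0.2, -0.03], "twist": [0, 0, 0], "jaw": 0.6}, {"xyz": [0.08, -0.2, -0.03], "twist": [0, 0, 0], "jaw": 0.6}, {"xyz": [0.08, -0.2, -0.03], "twist": [0, 0, 0], "jaw": 0.6}]}}

```text
clock: 44.75
tcp_pos: [0.4516, 0.1018, 0.1987]
orientation: [0.0, 0.367, 0.93, 0.001]
wrist_force: [0.7, -0.8, -1.4]
finger_gap: 0.0512
```

Run:
```python
from m import *
for n in('top','side'):
    c=cam(n); print(n)
    for i in ST: pointer(c,i); wingz(c,ST[i][:2]); hub2(c,ST[i][:2],.022)
    if n=='top': t=c['color'][140:230,200:440,::-1]
    else: s=c['color'][160:340,280:440,::-1]
cv2.imwrite('pics/fin.png',np.vstack([cv2.resize(t,(720,270),interpolation=2),cv2.copyMakeBorder(cv2.resize(s,(290,326),interpolation=2),0,0,0,430,cv2.BORDER_CONSTANT)]))
```

```text
top
wing z 75-98pct None
  return _methods._mean(a, axis=axis, dtype=dtype,
  ret = ret.dtype.type(ret / rcount)
Traceback (most recent call last):
  File "m.py", line 67, in wingz
    D=np.hypot(C[...,0]-p[0],C[...,1]-p[1]); q=C[(D<.034)&(C[...,2]>.045)&(C[...,2]<.075)&(masks(c)['orange']==0)][:,2]; print('ring top',np.median(q).round(4),'IQR',np.percentile(q,[25,75]).round(4))
                                                                                                                                                                      ~~~~~~~~~~~~~^^^^^^^^^^^
IndexError: index -1 is out of bounds for axis 0 with size 0
```

The arm hides stand 1 from the top camera; the side view is enough for that one.

```bash
python3 - 2>/dev/null <<'E'
from m import *
for n in('side','top'):
    c=cam(n); print(n)
    for i in (1,2,3) if n=='side' else (2,3): 
        try: pointer(c,i); wingz(c,ST[i][:2]); hub2(c,ST[i][:2],.022)
        except Exception as e: print('hidden',i)
    if n=='side': cv2.imwrite('pics/fin.png',cv2.resize(c['color'][120:340,200:440,::-1],(648,594),interpolation=2))
E
```

```text
side
stand 1 red 14 ang -46.8 r 0.047
stand 1 yel 16 ang -48.2 r 0.06
wing z 75-98pct [0.0954 0.0968 0.0985] ring top 0.0601 IQR [0.0582 0.0619]
ring [0.6505 0.1879] r 38.5 ears [(array([0.615 , 0.1614]), np.int32(36))] 
stand 2 red 16 ang 6.6 r 0.048
stand 2 yel 14 ang 2.9 r 0.064
wing z 75-98pct [0.0938 0.0963 0.0977] ring top 0.06 IQR [0.0587 0.0611]
ring [0.6372 0.0033] r 38.1 ears [(array([ 0.642 , -0.0399]), np.int32(43))] 
stand 3 red 24 ang -15.3 r 0.046
stand 3 yel 29 ang -15.1 r 0.063
wing z 75-98pct [0.0954 0.0969 0.0984] ring top 0.06 IQR [0.0593 0.061 ]
ring [ 0.6698 -0.2129] r 38.1 ears [(array([ 0.6559, -0.2555]), np.int32(62))] 
top
stand 2 red 10 ang 3.4 r 0.053
stand 2 yel 18 ang 1.8 r 0.065
wing z 75-98pct [0.0971 0.0989 0.1008] ring top 0.0604 IQR [0.0591 0.0618]
ring [0.6371 0.01  ] r 37.5 ears [(array([ 0.6404, -0.0352]), np.int32(49)), (array([0.6336, 0.054 ]), np.int32(37))] mid [0.637  0.0094] sep 0.089 ang 94.3
stand 3 red 6 ang -18.3 r 0.055
stand 3 yel 13 ang -14.9 r 0.064
wing z 75-98pct [0.097  0.098  0.0992] ring top 0.0605 IQR [0.059 0.062]
ring [ 0.6686 -0.2094] r 38.4 ears [(array([ 0.6832, -0.1665]), np.int32(51)), (array([ 0.6552, -0.2527]), np.int32(44))] mid [ 0.6692 -0.2096] sep 0.091 ang 72.0
```

View pics/fin.png

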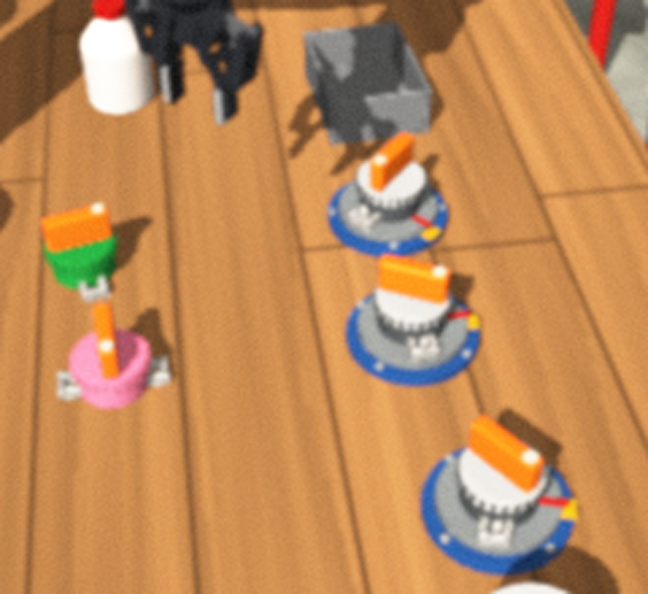

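The picture shows every hub seated and every pointer ending at its yellow mark. Handing in.

```bash
python3 -c "
from workcell import env
env.hand_in()"
```

```text
the job is handed in; nothing more can be done
```

I seated all three hubs on stands of their own before testing any, then tested each one both ways and handed the job in at about 45 s. No verdict was reported.

| Stand | Grips | Ring run loose (worked out) | Pointer vs mark, side camera |
|---|---|---|---|
| 1 (left) | clockwise | +4.75 rad | -46.8° vs -48.2° |
| 2 (middle) | anticlockwise | -3.85 rad | 6.6° vs 2.9° |
| 3 (right) | anticlockwise | -3.88 rad | -15.3° vs -15.1° |

- **Seating:** the last camera check put the ring tops at 60 mm on all three stands, which is the fully seated height. The gripper was clear of everything.
- **Ring angles:** there is no direct reading of these. I worked them out from how far the tool and the pointer each turned.
- **Pointers:** all are within about 4° of their marks, against roughly 14° allowed. Where the two views disagreed, it was by about 3°. In the final check the arm hid stand 1 from the top camera. Both views had shown its pointer on the mark just before I let go.
- **Tool height:** the cameras put the fingertips about 22 mm above the reported height. My first grasp closed above the wing and missed, without disturbing anything, and I corrected for the difference after that.
- **Bystanders:** I never went near the green and pink look-alikes or the other bench items. I did not re-measure their positions at the end.

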